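# Hang the coloured pattern cases from the packed rack on the turning tree

### The arm

A 6-joint arm with a two-finger parallel gripper is mounted at the origin on a cart in front of the work surface, level with it; the furniture and walls round the work are solid. World frame = base frame: x ahead of the robot, y to its left, z up, the work surface at z = 0. Lengths are in m, angles in rad, forces in N, time in s.
With the tool pointing down it reaches from about 0.425 to 0.95 m from the base axis. Payload 3.5 kg.
Tool frame: the origin (TCP) lies midway between the tips of the shut fingers; the grasp point (between the pads) lies 19 mm behind it; z points along the fingers, y is the direction in which the jaws open and shut (so a half turn about z gives the same grasp; the last joint's range is limited). The gripper opens to 85 mm and grips with 20 to 120 N. Pads are 22 mm wide; open, the fingers measure 114 mm over their backs; the gripper's body (76 mm by 85 mm) begins 54 mm behind the grasp point. The pads swing forward as they close: fully open they stand 13 mm farther back than shut.
Start: joints at [-1.259, 0.286, 1.577, -0, 1.279, -0.15], TCP at [0.301, -0.604, 0.231] pointing down, gripper open.
Joint ranges: [-2.77, 2.77], [-0.9, 2.22], [0.21, 2.48], [-1.53, 4.67], [0.24, 2.81], [-2.84, 2.84]. Speed limits (rad/s): [2.79, 2.79, 3.14, 3.14, 3.14, 3.14].

### API

Orientations are given as a unit quaternion [x, y, z, w].
In Python, from plant import ctrl gives the robot as it stands.
- The arm moves only by the tool apply_moves, never from a script. Its argument "moves" is a list that holds one entry, the list of rows, each a list of 7 numbers: the shift along the tool's x, y, z in m, then the turn, a rotation vector about the tool's x, y, z in degrees, then the gripper's target within -1 to 1 (shut at 1, half-way at 0, fully open at -1). In form: [[[tx, ty, tz, ax, ay, az, hand], ...]]. A call has 1 to 12 rows; each row shifts and turns the pose as measured when the row begins, along the tool's axes as they then stand; what a row does not reach is not made up. A row lasts 1/10 s, in which the tool goes at most 50 mm and 8.59 degrees, less where a joint would pass 70% of its speed; a pose out of reach is approached as far as the arm can. A call with a gripper value outside its range is refused whole. The fingers move at their own pace and stop on an object; "force" is the grip in N (left out, the last holds). Time passes only in rows, so rows that do not move let the fingers close. It gives the time, the measured TCP pose, the force and the opening at its end, in the units of the state.
- ctrl.get_state(): the state, without advancing time (a new reading comes with each control period).
- ctrl.read_camera(name): name is "side" or "top" or "wrist"; returns the picture (420x560x3 uint8, red, green, blue); there is no depth.
- ctrl.get_calibration(name): a dict with "camera_matrix" (3x3 intrinsics, pixels), "cam_to_world" (4x4, takes a point from camera to world coordinates). Camera axes: x right, y up, looking along -z (the intrinsics and any distortion apply to the point x, -y, -z); pixel columns grow to the right and rows downward; lengths in m; the calibration is good to about 2 mm. The wrist camera is an equidistant fisheye: a pixel r from the principal point sees the ray r / f radians off the axis. A picture is of the moment at which its call begins: read the wrist's pose just before it. get_calibration takes no time and is no camera call; for the wrist camera it gives the pose at the moment of the call.
- ctrl.sign_off(): hands the job in, once; it reports no verdict.
The state is a dict: "time": time; "qpos": joint angles; "dq": joint speeds; "joint_efforts": joint torques, N m; "eef_pos": TCP position; "tcp_rot": TCP orientation; "contact_force": force on the tool from outside, world axes, zero at the start; "wrist_torque": the same for the moment, N m; "opening": opening from 0.0 (shut) to 1.0 (fully open).
Only numpy, scipy, OpenCV 4.12 (cv2) and the standard library are available. Lean on these libraries where they do the work, as an engineer would, in place of code of your own. Each camera call takes 0.05 s, during which the arm holds its last target. There are 200 camera calls.

### The job

Set up the bench for today's jobs: take every coloured pattern case (two or three of red, blue and yellow) out of the packed row in the rack, each of which must be tipped forward to clear the keeper rod before it can be drawn free, and leave the grey cases standing in the rack. Hang each one on the tree arm of its own colour, turning the tree (it has a black knob on top) so that this arm is at the open front of the guard hoop; the neck goes between the two prongs and the head settles on them behind the turned-up tips. At the end every coloured case hangs upright and still on its arm, so put right any that is knocked askew.

Things in the scene. Friction and masses are not known exactly. Their poses are not given: they have to be found in the camera images.
- rack: Fixed plywood rack 105 deep (x) x 200 wide (y); origin: centre of its underside, front faces its -x (to the robot). Seven slim cases stand in it on edge like books, side by side along y, about 1 mm apart; an absent one leaves a gap. Floor 8 thick, back wall 78 high with inner face at x = +45. A case has about 5 mm of play fore and aft.
- lip (a point): Middle of the top edge of the rack's front lip, 12 above the rack's floor; the lip is 7 thick and its inner face lies at the rack's x = -45.
- rod (a point): Middle of the fixed 8 mm keeper rod, along the rack's y over the rear top edges of all cases, about 9.5 clear above their bodies (rack x = +34, z = 131.5). It stops a case from being lifted straight out over the lip. Tipped towards the robot by 0.35 to 0.5 rad about its bottom front edge a case passes in front of the rod, and can be drawn out up and forward.
- tree_stand: Fixed foot (150 across, 12 high) of the hanging tree; origin on the table on the tree's vertical turning axis. A guard hoop (bar 10 thick, radius 155 about the axis, at z = 125) runs round back and sides; it is open over the front 140 degrees, centred on the stand's -x, so a case can be brought onto an arm only there.
- tree_hub (a joint): Turn of the tree about the vertical, rad, counter-clockwise from above positive; it stays where left (0.08 N m friction), 12 rad of travel either way. At 0 the red arm points along the stand's +x, the blue arm 120 and the yellow arm 240 degrees counter-clockwise from it.
- knob (a point): On the turning axis at the grip height (z = 246) of the round black knob on top of the tree: 38 across, from z = 224 to 263. Gripped from above and turned, it turns the tree. Hung cases reach up to z = 217.
- case_red: Slim red case, 0.13 to 0.21 kg, body 80 (x) x 22 (y, thickness) x 110 high (z); origin: centre of its underside, x to its back, z up. In the middle of its top stand a neck 24 (x) x 8 (y), a flat head and a tab. Coloured cases stand in the 2nd, 4th and 6th places of the row in any order, 51.6 apart; one may be absent.
- case_red_head (a point): Centre of the underside of the red case's flat aluminium head: 144 above the case's underside, 34 above the body's top. Head 24 (x) x 36 (y) x 6 high; the neck runs from the body up to it.
- case_red_tab (a point): Centre of the red grip tab on the red case, 168 above the case's underside: 24 (x) x 10 (y, thickness), from the head's top (150) up to 182, then a cap 26 x 18 up to 186. Grip it across its thickness from above.
- seat_red (a point): Seat of the tree's red arm: midway between its two level prongs, at their tops (z = 175), 88 from the axis. Prongs 7 thick, 17 clear between, pointing straight out from 65 to 113 from the axis; red tips turned up 14. The case goes in from the outer end, neck between the prongs, head above the tips, then down so that the head rests on the prongs.
- case_blue: Slim blue case, 0.13 to 0.21 kg, body 80 (x) x 22 (y, thickness) x 110 high (z); origin: centre of its underside, x to its back, z up. In the middle of its top stand a neck 24 (x) x 8 (y), a flat head and a tab. Coloured cases stand in the 2nd, 4th and 6th places of the row in any order, 51.6 apart; one may be absent.
- case_blue_head (a point): Centre of the underside of the blue case's flat aluminium head: 144 above the case's underside, 34 above the body's top. Head 24 (x) x 36 (y) x 6 high; the neck runs from the body up to it.
- case_blue_tab (a point): Centre of the blue grip tab on the blue case, 168 above the case's underside: 24 (x) x 10 (y, thickness), from the head's top (150) up to 182, then a cap 26 x 18 up to 186. Grip it across its thickness from above.
- seat_blue (a point): Seat of the tree's blue arm: midway between its two level prongs, at their tops (z = 175), 88 from the axis. Prongs 7 thick, 17 clear between, pointing straight out from 65 to 113 from the axis; blue tips turned up 14. The case goes in from the outer end, neck between the prongs, head above the tips, then down so that the head rests on the prongs.
- case_yellow: Slim yellow case, 0.13 to 0.21 kg, body 80 (x) x 22 (y, thickness) x 110 high (z); origin: centre of its underside, x to its back, z up. In the middle of its top stand a neck 24 (x) x 8 (y), a flat head and a tab. Coloured cases stand in the 2nd, 4th and 6th places of the row in any order, 51.6 apart; one may be absent.
- case_yellow_head (a point): Centre of the underside of the yellow case's flat aluminium head: 144 above the case's underside, 34 above the body's top. Head 24 (x) x 36 (y) x 6 high; the neck runs from the body up to it.
- case_yellow_tab (a point): Centre of the yellow grip tab on the yellow case, 168 above the case's underside: 24 (x) x 10 (y, thickness), from the head's top (150) up to 182, then a cap 26 x 18 up to 186. Grip it across its thickness from above.
- seat_yellow (a point): Seat of the tree's yellow arm: midway between its two level prongs, at their tops (z = 175), 88 from the axis. Prongs 7 thick, 17 clear between, pointing straight out from 65 to 113 from the axis; yellow tips turned up 14. The case goes in from the outer end, neck between the prongs, head above the tips, then down so that the head rests on the prongs.
- grey_case_1: Plain grey case, 0.3 kg, 80 (x) x 28 (y, thickness) x 110 high, no tab; origin: centre of its underside. One of the four that stand in the 1st, 3rd, 5th and 7th places of the row and stay there.
- grey_case_2: Plain grey case, 0.3 kg, 80 (x) x 28 (y, thickness) x 110 high, no tab; origin: centre of its underside. One of the four that stand in the 1st, 3rd, 5th and 7th places of the row and stay there.
- grey_case_3: Plain grey case, 0.3 kg, 80 (x) x 28 (y, thickness) x 110 high, no tab; origin: centre of its underside. One of the four that stand in the 1st, 3rd, 5th and 7th places of the row and stay there.
- grey_case_4: Plain grey case, 0.3 kg, 80 (x) x 28 (y, thickness) x 110 high, no tab; origin: centre of its underside. One of the four that stand in the 1st, 3rd, 5th and 7th places of the row and stay there.

How it is judged:
By the outcome, as a careful person would: the job done as asked, in the order asked, and still so for the second after the job is handed in, with the robot touching nothing.
Of case_red, case_blue, case_yellow only 2 to 3 are there at a start; the rules pass over those that are not, and their reading is None.
At some moment in a run one of case_red, case_blue, case_yellow may be knocked a few centimetres aside while the robot is not near it.
Once in a run the grip may slacken for a moment while it holds something.
It also fails if it takes over 210 s, if anything falls off the work surface, if the arm or the gripper's body presses on something with over 40 N, if the wrist force passes 120 N, or if a joint passes its speed limit or range.

## Working session

There is one attempt and no reset: what is moved stays moved. The work goes in short steps, Python scripts to look and compute and a tool call to move; the robot and the scene stay as the last step left them, time stands still between calls to the robot, and variables do not carry over. Pictures are saved under pics/ and viewed, about 12 in all and at most 16, crops included, and the job is handed in when it is done.

Besides the shell and the picture viewer there is one more tool, called after "Request:" as name(argument=value, ...) on one line, values as JSON. apply_moves: Moves the arm, as the interface text tells. Its arguments: {"type":"object","properties":{"moves":{"type":"array","items":{"type":"array","items":{"type":"array","items":{"type":"number"}}}},"force":{"type":"number"}},"required":["moves"]}

```bash
ls; mkdir -p pics
cat > h.py <<'E'
import numpy as np,cv2
from plant import ctrl
from scipy.spatial.transform import Rotation as R
def snap(cam,name,crop=None,scale=1):
    im=ctrl.read_camera(cam)
    if crop: im=im[crop[1]:crop[3],crop[0]:crop[2]]
    if scale!=1: im=cv2.resize(im,None,fx=scale,fy=scale,interpolation=cv2.INTER_CUBIC)
    cv2.imwrite('pics/'+name,im[...,::-1])
def proj(cam,P,c=None):
    c=c or ctrl.get_calibration(cam); K=np.array(c['camera_matrix']);T=np.array(c['cam_to_world'])
    p=(np.atleast_2d(P)-T[:3,3])@T[:3,:3]; p=p*[1,-1,-1]
    if cam=='wrist':
        r=np.hypot(p[:,0],p[:,1]);th=np.arctan2(r,p[:,2]);s=th/np.maximum(r,1e-9)
        q=np.c_[p[:,0]*s,p[:,1]*s]
    else: q=p[:,:2]/p[:,2:]
    return q*[K[0,0],K[1,1]]+K[:2,2]
def unproj(cam,uv,z,c=None):
    c=c or ctrl.get_calibration(cam); K=np.array(c['camera_matrix']);T=np.array(c['cam_to_world'])
    q=(np.atleast_2d(uv)-K[:2,2])/[K[0,0],K[1,1]]
    if cam=='wrist':
        th=np.hypot(q[:,0],q[:,1]);s=np.sin(th)/np.maximum(th,1e-9)
        d=np.c_[q[:,0]*s,q[:,1]*s,np.cos(th)]
    else: d=np.c_[q,np.ones(len(q))]
    d=(d*[1,-1,-1])@T[:3,:3].T
    t=(z-T[2,3])/d[:,2:]
    return T[:3,3]+d*t
def st():
    s=ctrl.get_state();print({k:np.round(s[k],4).tolist() for k in ('time','qpos','eef_pos','tcp_rot','contact_force','opening')});return s
E
python3 - <<'E'
from h import *
st()
for c in('side','top'):
    k=ctrl.get_calibration(c);print({a:np.round(b,3).tolist() if a!='x' else b for a,b in k.items()})
a=ctrl.read_camera('top');b=ctrl.read_camera('side')
cv2.imwrite('pics/top0.png',cv2.resize(a,None,fx=1.4,fy=1.4)[...,::-1]);cv2.imwrite('pics/side0.png',cv2.resize(b,None,fx=1.4,fy=1.4)[...,::-1])
E
```

```text
pics
{'time': 0.0, 'qpos': [-1.259, 0.2872, 1.5782, -0.0, 1.2786, -0.15], 'eef_pos': [0.3005, -0.6036, 0.2299], 'tcp_rot': [0.9735, 0.2288, -0.0001, -0.0012], 'contact_force': [-0.1919, 0.4032, -0.2177], 'opening': 0.9977}
{'camera_matrix': [[410.532, 0.0, 280.478], [0.0, 410.532, 205.345], [0.0, 0.0, 1.0]], 'cam_to_world': [[0.998, -0.055, 0.023, 0.585], [0.059, 0.851, -0.522, -0.516], [0.009, 0.522, 0.853, 1.024], [0.0, 0.0, 0.0, 1.0]]}
{'camera_matrix': [[499.455, 0.0, 277.615], [0.0, 499.455, 214.12], [0.0, 0.0, 1.0]], 'cam_to_world': [[-0.02, 0.999, -0.051, 0.468], [-1.0, -0.02, -0.003, 0.013], [-0.004, 0.051, 0.999, 1.644], [0.0, 0.0, 0.0, 1.0]]}
```

View pics/top0.png

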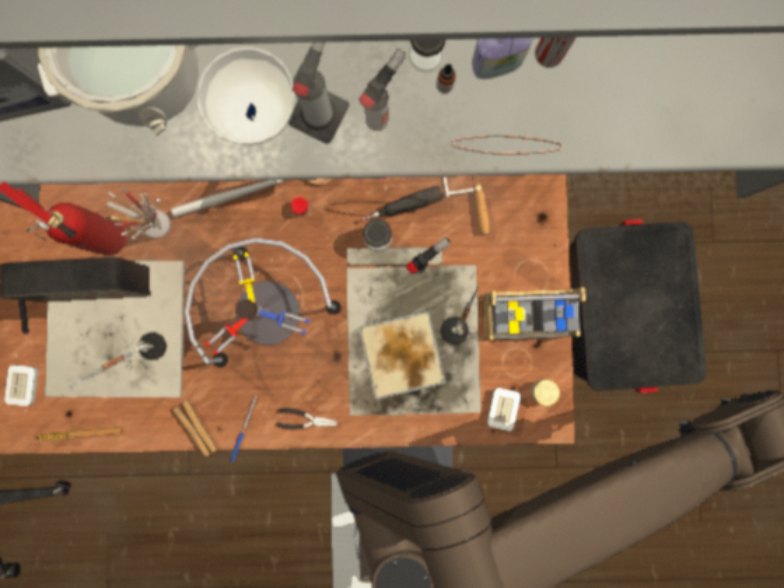

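View pics/side0.png

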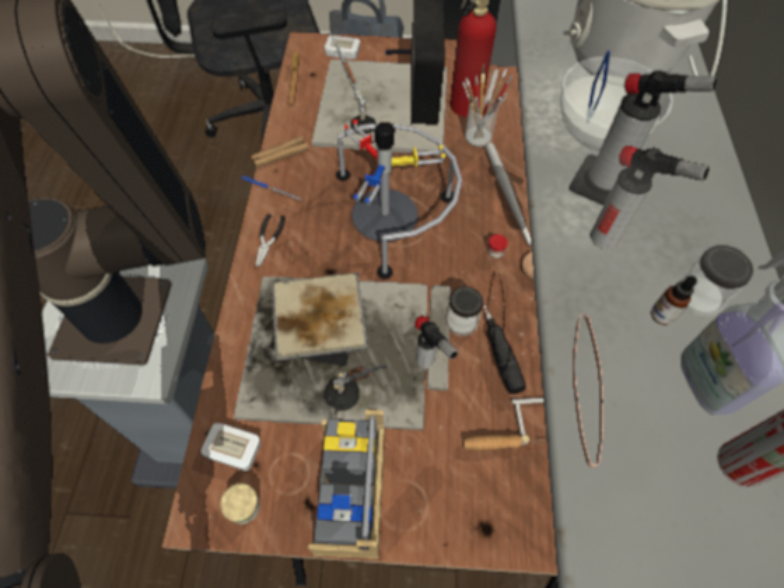

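Run:
```python
from h import *
a=cv2.imread('pics/top0.png')
t=cv2.resize(ctrl.read_camera('top')[195:250,340:425],None,fx=6,fy=6,interpolation=cv2.INTER_CUBIC)
t2=cv2.resize(ctrl.read_camera('top')[160:270,125:250],None,fx=4,fy=4,interpolation=cv2.INTER_CUBIC)[:440]
s=cv2.resize(ctrl.read_camera('side')[285:400,215:280],None,fx=4,fy=4,interpolation=cv2.INTER_CUBIC)
print(t.shape,t2.shape,s.shape)
cv2.imwrite('pics/top1.png',t[...,::-1])
M=np.zeros((460,780,3),np.uint8);M[:440,:500]=t2;M[:460,510:770]=s
cv2.imwrite('pics/mos1.png',M[...,::-1])
uv=np.array([[247,308],[335,307],[220,360],[205,345],[305,322],[240,258]])/1.4
for p,z in zip(uv,[.263,.125,.125,.175,.175,.175]): print(unproj('top',p,z).round(4))
uv=np.array([[384,130]])/1.4;print(proj('side',[unproj('top',[247/1.4,308/1.4],.263)[0]])*1.4)
```

```text
(330, 510, 3) (440, 500, 3) (460, 260, 3)
[[0.5273 0.2969 0.263 ]]
[[0.5316 0.1338 0.125 ]]
[[0.4217 0.3849 0.125 ]]
[[0.4552 0.4039 0.175 ]]
[[0.4993 0.1934 0.175 ]]
[[0.6371 0.3288 0.175 ]]
[[383.83618404 128.28516048]]
```

View pics/top1.png

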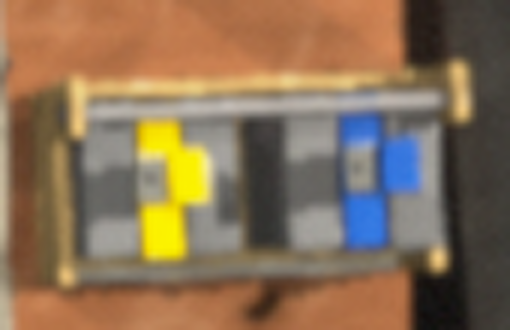

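View pics/mos1.png

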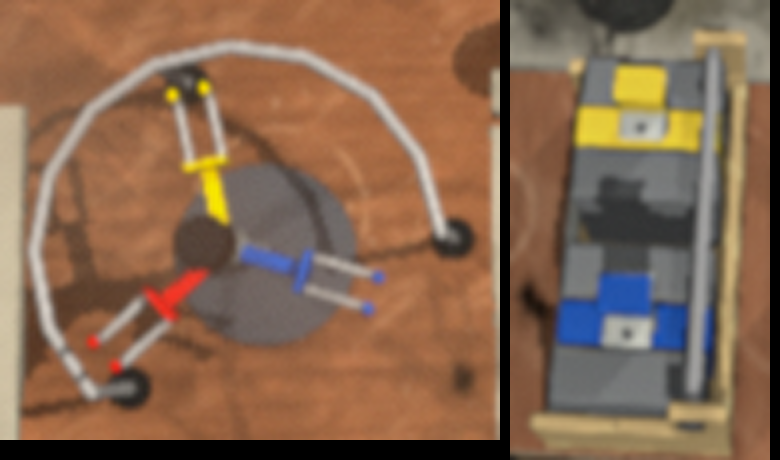

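Run:
```python
from h import *
from scipy.optimize import least_squares
A=lambda p:np.array(p)/6+[340,195]
B=lambda p:np.array(p)/4+[125,160]
Cs=lambda p:(np.array(p)-[510,0])/4+[215,285]
print('caps',unproj('top',A([[190,175],[403,165]]),.194).round(4))
e=unproj('top',A([[137,122],[145,260],[180,122],[187,258],[341,115],[348,248],[379,112],[386,246],[88,122],[90,255],[443,110],[445,243]]),.118)
print('body edges',e.round(4).tolist())
d=e[0::2]-e[1::2];print('ang of +x', np.degrees(np.arctan2(d[:,1],d[:,0])).round(1), np.linalg.norm(d,axis=1).round(4))
r=unproj('top',A([[80,107],[443,98]]),.1355);print('rod',r.round(4), np.degrees(np.arctan2(*(r[0]-r[1])[[1,0]])))
# side: cap centre yellow (640,83), blue(626,293) ;
for nm,p in (('y',[640,83]),('b',[626,293])): print(nm,'side cap',unproj('side',Cs([p]),.194).round(4))
for nm,p in (('y',[640,127]),('b',[627,332])): print(nm,'side headtop',unproj('side',Cs([p]),.158).round(4))
h=unproj('top',B([[232,47],[155,68],[92,110],[48,180],[35,247],[48,325],[95,393],[305,57],[372,95],[420,155],[442,235]]),.128)[:,:2]
f=least_squares(lambda q:np.hypot(*(h-q[:2]).T)-q[2],[.52,.29,.155]);print('hoop',f.x.round(4),f.fun.round(4))
k=unproj('top',B([[204,243]]),.263)[0];print('knob',k)
c=np.array(f.x[:2])
mid=h[6]-c,h[10]-c
a=[np.degrees(np.arctan2(m[1],m[0]))for m in mid];print('hoop ends deg',a)
for n,p in(('r',[[94,342],[116,367]]),('b',[[378,277],[368,309]]),('y',[[172,95],[205,88]])):
    m=unproj('top',B(p),.187).mean(0)[:2]
    for cc in (k[:2],c): v=m-cc;print(n,m.round(4),np.degrees(np.arctan2(v[1],v[0])).round(1),np.hypot(*v).round(4))
```

```text
caps [[ 0.5069 -0.2556  0.194 ]
 [ 0.5097 -0.3586  0.194 ]]
body edges [[0.5365, -0.2435, 0.118], [0.4662, -0.2455, 0.118], [0.5361, -0.2653, 0.118], [0.4668, -0.2669, 0.118], [0.538, -0.3474, 0.118], [0.4703, -0.3488, 0.118], [0.5391, -0.3667, 0.118], [0.4709, -0.3681, 0.118], [0.537, -0.2185, 0.118], [0.4693, -0.2177, 0.118], [0.5395, -0.3993, 0.118], [0.4718, -0.3981, 0.118]]
ang of +x [ 1.7  1.3  1.2  1.1 -0.7 -1.1] [0.0703 0.0693 0.0677 0.0682 0.0677 0.0677]
rod [[ 0.5438 -0.212   0.1355]
 [ 0.5447 -0.3948  0.1355]] 90.27877175036258
y side cap [[ 0.5092 -0.2549  0.194 ]]
b side cap [[ 0.5129 -0.3581  0.194 ]]
y side headtop [[ 0.5083 -0.2672  0.158 ]]
b side headtop [[ 0.5122 -0.3697  0.158 ]]
hoop [0.5257 0.2995 0.1546] [-0.     -0.0016  0.0005  0.0005  0.0005  0.0008 -0.0012  0.0001  0.0001
  0.0003  0.0001]
knob [0.52529585 0.29807651 0.263     ]
hoop ends deg [np.float64(134.1226338485722), np.float64(-87.14835024353995)]
r [0.4486 0.3867] 130.9 0.1172
r [0.4486 0.3867] 131.5 0.1163
b [0.4895 0.1909] -108.5 0.113
b [0.4895 0.1909] -108.4 0.1145
y [0.6398 0.3241] 12.8 0.1174
y [0.6398 0.3241] 12.1 0.1167
```

```bash
cat >> h.py <<'E'
from scipy.spatial.transform import Slerp
def Rt(yaw,tip=0,ref=None):
    """tool down with tool x at yaw (deg); tip (deg): rotate about tool +y axis world so case top goes to -x"""
    r=R.from_matrix(np.c_[[np.cos(np.radians(yaw)),np.sin(np.radians(yaw)),0],[np.sin(np.radians(yaw)),-np.cos(np.radians(yaw)),0],[0,0,-1]])
    return r*R.from_euler('y',tip,degrees=True)
def plan(wps,hand,p=None,r=None):
    """wps: list of (pos,R,n); prints rows in tool axes"""
    s=ctrl.get_state();
    p=np.array(s['eef_pos']) if p is None else np.array(p)
    r=R.from_quat(s['tcp_rot']) if r is None else r
    rows=[]
    for P,Rr,n in wps:
        P=np.array(P);rv=(r.inv()*Rr).as_rotvec()
        for i in range(n):
            r2=r*R.from_rotvec(rv/n); d=(P-p)/(n-i)
            rows.append(np.r_[r.inv().apply(d).round(4),np.degrees(rv/n).round(2)].tolist()+[hand]); p=p+d;r=r2
    print('['+',\n'.join(str([0 if abs(v)<1e-9 else v for v in x]).replace(' ','') for x in rows)+']',len(rows)); return p,r
E
python3 - <<'E'
from h import *
print(Rt(26.5).as_quat(), [Rt(0,20).apply([0,0,1])])
p,r=plan([([.50,-.25,.37],Rt(26.5),10)],-1)
plan([([.5255,.299,.35],Rt(50),12)],-1,p,r)
E
```

```text
[0.97337926 0.22920039 0.         0.        ] [array([ 0.34202014,  0.        , -0.93969262])]
[[0.0336,-0.0228,-0.0139,-0.01,0,0,-1],
[0.0336,-0.0228,-0.0139,-0.01,0,0,-1],
[0.0336,-0.0228,-0.0139,-0.01,0,0,-1],
[0.0336,-0.0228,-0.0139,-0.01,0,0,-1],
[0.0336,-0.0228,-0.0139,-0.01,0,0,-1],
[0.0336,-0.0228,-0.0139,-0.01,0,0,-1],
[0.0336,-0.0228,-0.0139,-0.01,0,0,-1],
[0.0336,-0.0228,-0.0139,-0.01,0,0,-1],
[0.0336,-0.0228,-0.0139,-0.01,0,0,-1],
[0.0336,-0.0228,-0.0139,-0.01,0,0,-1]] 10
[[0.0223,-0.04,0.0017,0,0,-1.96,-1],
[0.0237,-0.0392,0.0017,0,0,-1.96,-1],
[0.025,-0.0384,0.0017,0,0,-1.96,-1],
[0.0263,-0.0375,0.0017,0,0,-1.96,-1],
[0.0276,-0.0366,0.0017,0,0,-1.96,-1],
[0.0288,-0.0356,0.0017,0,0,-1.96,-1],
[0.03,-0.0346,0.0017,0,0,-1.96,-1],
[0.0312,-0.0336,0.0017,0,0,-1.96,-1],
[0.0323,-0.0325,0.0017,0,0,-1.96,-1],
[0.0334,-0.0314,0.0017,0,0,-1.96,-1],
[0.0344,-0.0302,0.0017,0,0,-1.96,-1],
[0.0354,-0.029,0.0017,0,0,-1.96,-1]] 12
```

Request:
apply_moves(moves=[[[0.034,-0.023,-0.014,0,0,0,-1],[0.034,-0.023,-0.014,0,0,0,-1],[0.034,-0.023,-0.014,0,0,0,-1],[0.034,-0.023,-0.014,0,0,0,-1],[0.034,-0.023,-0.014,0,0,0,-1],[0.034,-0.023,-0.014,0,0,0,-1],[0.034,-0.023,-0.014,0,0,0,-1],[0.034,-0.023,-0.014,0,0,0,-1],[0.034,-0.023,-0.014,0,0,0,-1],[0.034,-0.023,-0.014,0,0,0,-1]]])

```text
time: 1.25
eef_pos: [0.5064, -0.2374, 0.3715]
tcp_rot: [0.975, 0.224, -0.001, -0.004]
contact_force: [0.9, -0.2, -0.1]
opening: 0.996
```

Request:
apply_moves(moves=[[[0.022,-0.04,0.002,0,0,-2,-1],[0.024,-0.039,0.002,0,0,-2,-1],[0.025,-0.038,0.002,0,0,-2,-1],[0.026,-0.0375,0.002,0,0,-2,-1],[0.0275,-0.0365,0.002,0,0,-2,-1],[0.029,-0.0355,0.002,0,0,-2,-1],[0.03,-0.0345,0.002,0,0,-2,-1],[0.031,-0.0335,0.002,0,0,-2,-1],[0.032,-0.0325,0.002,0,0,-2,-1],[0.0335,-0.0315,0.002,0,0,-2,-1],[0.0345,-0.03,0.002,0,0,-2,-1],[0.0355,-0.029,0.002,0,0,-2,-1]]])

```text
time: 2.45
eef_pos: [0.5317, 0.3326, 0.3542]
tcp_rot: [0.903, 0.429, 0.004, -0.001]
contact_force: [-0.0, -0.6, 1.2]
opening: 1.0
```

Run:
```python
from h import *
st()
c=ctrl.get_calibration('wrist');print(np.round(c['camera_matrix'],1).tolist(),np.round(c['cam_to_world'],3).tolist())
snap('wrist','w1.png')
P=[[.5255,.299,.263]]+[[.5255+.113*np.cos(np.radians(a)),.299+.113*np.sin(np.radians(a)),.187] for a in(131,251,11)]
print(proj('wrist',P,c).round(1).tolist())
```

```text
{'time': 2.45, 'qpos': [0.3968, 0.1111, 1.5588, 0.0016, 1.4628, 1.0808], 'eef_pos': [0.5317, 0.3326, 0.3542], 'tcp_rot': [0.9033, 0.4289, 0.0045, -0.0006], 'contact_force': [-0.0025, -0.563, 1.1831], 'opening': 1.0}
[[325.2, 0.0, 275.4], [0.0, 325.2, 211.8], [0.0, 0.0, 1.0]] [[0.775, 0.608, 0.17, 0.575], [-0.632, 0.746, 0.211, 0.387], [0.002, -0.271, 0.963, 0.498], [0.0, 0.0, 0.0, 1.0]]
[[296.5, 253.4], [181.9, 205.4], [324.1, 312.1], [366.5, 138.4]]
```

View pics/w1.png

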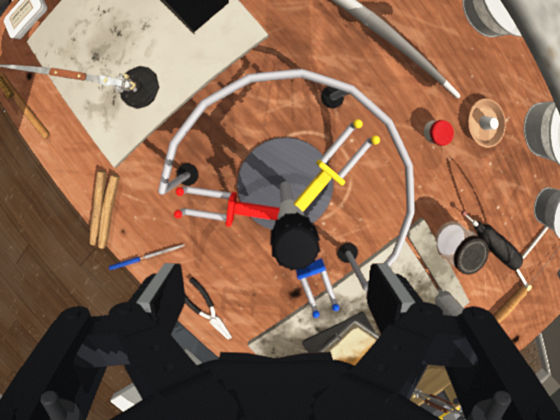

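Run:
```python
from h import *
# calibration at same pose unless arm drifted
c=ctrl.get_calibration('wrist');st()
t=unproj('wrist',[[180,192],[178,214],[316,314],[336,308],[358,124],[376,140]],.187,c)[:,:2]
m=t.reshape(3,2,2).mean(1);print(m.round(4).tolist(),'centroid',m.mean(0).round(4),unproj('wrist',[[296,244]],.263,c).round(4))
v=m-m.mean(0);print(np.degrees(np.arctan2(v[:,1],v[:,0])).round(1),np.hypot(*v.T).round(4))
p,r=plan([([.5255,.299,.32],Rt(60),3),([.5255,.299,.227],Rt(60),4)],-1)
```

```text
{'time': 2.5, 'qpos': [0.4045, 0.116, 1.5558, 0.0072, 1.4608, 1.0818], 'eef_pos': [0.5305, 0.3388, 0.3528], 'tcp_rot': [0.902, 0.4317, 0.0046, -0.0034], 'contact_force': [-1.5155, 1.1195, -0.3984], 'opening': 1.0019}
[[0.449, 0.3947], [0.491, 0.1999], [0.6389, 0.3333]] centroid [0.5263 0.3093] [[0.5291 0.3127 0.263 ]]
[ 132.2 -107.9   12. ] [0.1152 0.1149 0.1151]
[[-0.0115,0.0071,0.0108,-0.02,-0.22,-2.95,-1],
[-0.0118,0.0064,0.0108,-0.02,-0.22,-2.95,-1],
[-0.0121,0.0058,0.0109,-0.02,-0.22,-2.95,-1],
[0,0,0.0232,0,0,0,-1],
[0,0,0.0233,0,0,0,-1],
[0,0,0.0233,0,0,0,-1],
[0,0,0.0233,0,0,0,-1]] 7
```

Request:
apply_moves(moves=[[[-0.01,0.0063,0.01,0,-0.2,-3,-1],[-0.0105,0.0058,0.01,0,-0.2,-3,-1],[-0.0107,0.0052,0.01,0,-0.2,-3,-1],[0,0,0.01,0,0,0,-1],[0,0,0,0,0,0,-1],[0,0,0,0,0,0,-1]]])

```text
time: 3.1
eef_pos: [0.5248, 0.3079, 0.3093]
tcp_rot: [0.862, 0.506, -0.001, -0.001]
contact_force: [-0.4, -0.5, 0.2]
opening: 1.001
```

Run:
```python
from h import *
st();c=ctrl.get_calibration('wrist');im=ctrl.read_camera('wrist');cv2.imwrite('pics/w2.png',im[...,::-1]);st()
h=cv2.cvtColor(im,cv2.COLOR_RGB2HSV)
for n,(a,b) in dict(r=(0,6),y=(25,33),b=(108,122)).items():
    m=cv2.inRange(h,(a,150,90),(b,255,255));k,l,s,ce=cv2.connectedComponentsWithStats(m)
    for i in range(1,k):
        if 25<s[i,4]<400: print(n,s[i,4],ce[i].round(1),unproj('wrist',[ce[i]],.187,c)[0,:2].round(4))
print(proj('wrist',[[.526,.301,.263]],c))
plan([([.526,.301,.227],Rt(60),5)],-1)
```

```text
{'time': 3.1, 'qpos': [0.363, 0.0924, 1.6584, 0.0025, 1.3927, 0.8715], 'eef_pos': [0.5248, 0.3079, 0.3093], 'tcp_rot': [0.8623, 0.5063, -0.0008, -0.0014], 'contact_force': [-0.4176, -0.4606, 0.1876], 'opening': 1.0011}
{'time': 3.15, 'qpos': [0.3631, 0.0925, 1.6585, 0.0024, 1.3928, 0.8713], 'eef_pos': [0.5247, 0.3079, 0.3092], 'tcp_rot': [0.8623, 0.5064, -0.0009, -0.0014], 'contact_force': [-0.483, 0.3683, -0.688], 'opening': 0.9996}
r 80 [158.7 153.6] [0.4594 0.3967]
r 83 [152.1 179.9] [0.4413 0.3807]
y 55 [378.9 111.3] [0.6387 0.3374]
y 53 [395.7 133.9] [0.6437 0.3137]
y 219 [339.  162.7] [0.5881 0.3146]
b 138 [ 91.6 229.6] [0.3558 0.3744]
b 308 [296.7 270.8] [0.5111 0.2449]
b 49 [315.1 317.7] [0.5027 0.1895]
b 44 [291.3 321.8] [0.48   0.1969]
[[283.17134692 245.00205609]]
[[-0.0011,0.0009,0.0164,-0.04,0,0.17,-1],
[-0.0011,0.0009,0.0164,-0.04,0,0.17,-1],
[-0.0011,0.0009,0.0164,-0.04,0,0.17,-1],
[-0.0011,0.0009,0.0164,-0.04,0,0.17,-1],
[-0.0011,0.0009,0.0164,-0.04,0,0.17,-1]] 5
```

View pics/w2.png

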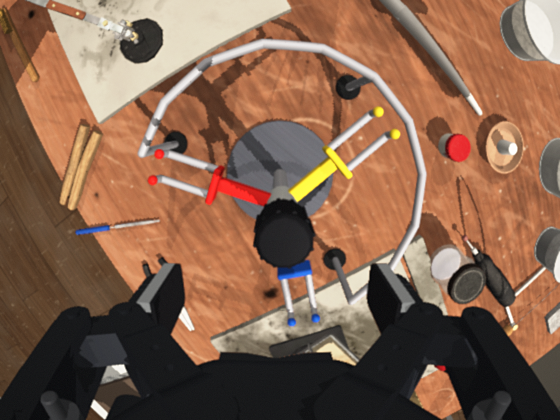

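Request:
apply_moves(moves=[[[-0.001,0.001,0.0165,0,0,0,-1],[-0.001,0.001,0.0165,0,0,0,-1],[-0.001,0.001,0.0165,0,0,0,-1],[-0.001,0.001,0.0165,0,0,0,-1],[0,0,0.0155,0,0,0,-1],[0,0,0,0,0,0,-1],[0,0,0,0,0,0,1],[0,0,0,0,0,0,1],[0,0,0,0,0,0,1],[0,0,0,0,0,0,1],[0,0,0,0,0,0,1]]], force=50)

```text
time: 4.25
eef_pos: [0.5283, 0.3035, 0.2247]
tcp_rot: [0.863, 0.506, 0.003, -0.0]
contact_force: [0.2, 1.3, -3.5]
opening: 0.43
```

Run:
```python
from h import *
s=st();print(R.from_quat(s['tcp_rot']).as_matrix().round(3).tolist())
```

```text
{'time': 4.25, 'qpos': [0.3543, 0.1459, 1.7541, 0.0019, 1.2365, 0.864], 'eef_pos': [0.5283, 0.3035, 0.2247], 'tcp_rot': [0.8627, 0.5058, 0.0027, -0.0004], 'contact_force': [0.2156, 1.2684, -3.4549], 'opening': 0.4297}
[[0.488, 0.873, 0.004], [0.873, -0.488, 0.003], [0.005, 0.002, -1.0]]
```

Request:
apply_moves(moves=[[[0,0,0,0,0,6,1],[0,0,0,0,0,6,1],[0,0,0,0,0,6,1],[0,0,0,0,0,6,1],[0,0,0,0,0,6,1],[0,0,0,0,0,6,1],[0,0,0,0,0,6,1],[0,0,0,0,0,3,1],[0,0,0,0,0,0,1],[0,0,0,0,0,0,1]]])

```text
time: 5.25
eef_pos: [0.5293, 0.3022, 0.2247]
tcp_rot: [0.992, 0.123, 0.003, 0.0]
contact_force: [0.6, -0.5, -1.6]
opening: 0.431
```

Run:
```python
from h import *
s=st();m=R.from_quat(s['tcp_rot']).as_matrix();print('yaw',np.degrees(np.arctan2(m[1,0],m[0,0])))
```

```text
{'time': 5.25, 'qpos': [0.3531, 0.1459, 1.7541, -0.0017, 1.2348, 1.6774], 'eef_pos': [0.5293, 0.3022, 0.2247], 'tcp_rot': [0.9924, 0.1232, 0.0035, 0.0], 'contact_force': [0.575, -0.5312, -1.6307], 'opening': 0.4314}
yaw 14.157955439434218
```

Run:
```python
from h import *
p,r=plan([([.5285,.302,.34],Rt(14.2),4)],-1)
plan([([.51,-.358,.29],Rt(1.3),16)],-1,p,r)
```

```text
[[0,0,-0.0288,0.01,-0.1,-0.01,-1],
[-0.0001,0,-0.0288,0.01,-0.1,-0.01,-1],
[-0.0001,0,-0.0288,0.01,-0.1,-0.01,-1],
[-0.0002,0,-0.0288,0.01,-0.1,-0.01,-1]] 4
[[-0.0112,0.0397,0.0031,0,0,0.81,-1],
[-0.0107,0.0399,0.0031,0,0,0.81,-1],
[-0.0101,0.04,0.0031,0,0,0.81,-1],
[-0.0096,0.0401,0.0031,0,0,0.81,-1],
[-0.009,0.0403,0.0031,0,0,0.81,-1],
[-0.0084,0.0404,0.0031,0,0,0.81,-1],
[-0.0079,0.0405,0.0031,0,0,0.81,-1],
[-0.0073,0.0406,0.0031,0,0,0.81,-1],
[-0.0067,0.0407,0.0031,0,0,0.81,-1],
[-0.0061,0.0408,0.0031,0,0,0.81,-1],
[-0.0056,0.0409,0.0031,0,0,0.81,-1],
[-0.005,0.041,0.0031,0,0,0.81,-1],
[-0.0044,0.041,0.0031,0,0,0.81,-1],
[-0.0038,0.0411,0.0031,0,0,0.81,-1],
[-0.0033,0.0411,0.0031,0,0,0.81,-1],
[-0.0027,0.0412,0.0031,0,0,0.81,-1]] 16
```

Request:
apply_moves(moves=[[[0,0,0,0,0,0,-1],[0,0,0,0,0,0,-1],[0,0,0,0,0,0,-1],[0,0,0,0,0,0,-1],[0,0,-0.02,0,0,0,-1],[0,0,-0.03,0,0,0,-1],[0,0,-0.03,0,0,0,-1],[0,0,-0.03,0,0,0,-1],[0,0,-0.005,0,0,0,-1]]])

```text
time: 6.15
eef_pos: [0.5275, 0.3026, 0.3436]
tcp_rot: [0.992, 0.125, 0.002, -0.001]
contact_force: [0.2, 0.0, 0.5]
opening: 0.997
```

Request:
apply_moves(moves=[[[-0.011,0.04,0.002,0,0,0.8,-1],[-0.0105,0.04,0.002,0,0,0.8,-1],[-0.01,0.04,0.002,0,0,0.8,-1],[-0.0095,0.04,0.002,0,0,0.8,-1],[-0.009,0.04,0.002,0,0,0.8,-1],[-0.0085,0.04,0.002,0,0,0.8,-1],[-0.008,0.04,0.002,0,0,0.8,-1],[-0.0075,0.04,0.002,0,0,0.8,-1],[-0.007,0.04,0.002,0,0,0.8,-1],[-0.006,0.04,0.002,0,0,0.8,-1]]])

```text
time: 7.15
eef_pos: [0.5144, -0.1154, 0.3129]
tcp_rot: [0.998, 0.059, -0.0, -0.003]
contact_force: [1.2, 1.0, 0.5]
opening: 1.004
```

Request:
apply_moves(moves=[[[-0.005,0.041,0.005,0,0,0.8,-1],[-0.005,0.041,0.005,0,0,0.8,-1],[-0.0045,0.041,0.005,0,0,0.8,-1],[-0.004,0.041,0.005,0,0,0.8,-1],[-0.0035,0.034,0.005,0,0,0.8,-1],[-0.002,0.012,0.003,0,0,0,-1],[0,0,0,0,0,0,-1],[0,0,0,0,0,0,-1]]])

```text
time: 7.95
eef_pos: [0.5034, -0.3367, 0.2716]
tcp_rot: [1.0, 0.02, -0.005, -0.008]
contact_force: [-0.4, -0.1, -0.7]
opening: 0.997
```

Run:
```python
from h import *
s=st();m=R.from_quat(s['tcp_rot']).as_matrix();print('yaw',np.degrees(np.arctan2(m[1,0],m[0,0])))
c=ctrl.get_calibration('wrist');snap('wrist','w3.png')
print(proj('wrist',[[.511,-.358,.194],[.508,-.255,.194]],c).round(1).tolist())
```

```text
{'time': 7.95, 'qpos': [-0.7589, 0.1156, 1.7015, 0.0048, 1.3421, 0.7714], 'eef_pos': [0.5034, -0.3367, 0.2716], 'tcp_rot': [0.9998, 0.0197, -0.0046, -0.0078], 'contact_force': [-0.424, -0.0717, -0.733], 'opening': 0.9974}
yaw 2.2605558163082384
[[308.6, 210.8], [167.4, 208.7]]
```

View pics/w3.png

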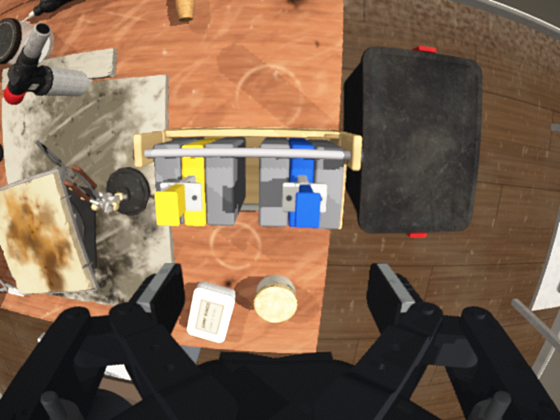

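Run:
```python
from h import *
c=ctrl.get_calibration('wrist')
a=unproj('wrist',[[150,155],[350,154]],.1355,c);d=a[0]-a[1];print(a.round(4).tolist(),np.degrees(np.arctan2(d[1],d[0]))-90)
cp=unproj('wrist',[[308,209],[169.5,206.5]],.194,c);d=cp[1]-cp[0];print(cp.round(4).tolist(),np.degrees(np.arctan2(d[1],d[0]))-90,np.linalg.norm(d))
plan([([.511,-.358,.235],Rt(1.5),3),([.511,-.358,.161],Rt(1.5),5)],-1)
```

```text
[[0.5402, -0.2181, 0.1355], [0.547, -0.3968, 0.1355]] 2.167508131531065
[[0.5123, -0.3572, 0.194], [0.5097, -0.2564, 0.194]] 1.4676722620822176 0.10077335087674169
[[0.0023,0.0075,0.0121,-0.3,0.17,0.27,-1],
[0.0023,0.0074,0.0121,-0.3,0.17,0.27,-1],
[0.0023,0.0074,0.0121,-0.3,0.17,0.27,-1],
[0,0,0.0148,0,0,0,-1],
[0,0,0.0148,0,0,0,-1],
[0,0,0.0148,0,0,0,-1],
[0,0,0.0148,0,0,0,-1],
[0,0,0.0148,0,0,0,-1]] 8
```

Request:
apply_moves(moves=[[[0.0025,0.0075,0.012,-0.3,0.2,0.15,-1],[0.0025,0.0075,0.012,-0.3,0.2,0.15,-1],[0.0025,0.0075,0.012,-0.3,0.2,0.15,-1],[0,0,0,0,0,0,-1],[0,0,0,0,0,0,-1]]])

```text
time: 8.5
eef_pos: [0.5138, -0.3555, 0.2325]
tcp_rot: [1.0, 0.019, 0.002, 0.001]
contact_force: [0.4, -0.4, -0.2]
opening: 1.002
```

Run:
```python
from h import *
s=st()
plan([([.5115,-.358,.161],Rt(1.7),6)],-1)
```

```text
{'time': 8.5, 'qpos': [-0.7681, 0.1748, 1.707, 0.0016, 1.2568, 0.7646], 'eef_pos': [0.5138, -0.3555, 0.2325], 'tcp_rot': [0.9998, 0.0188, 0.0016, 0.0005], 'contact_force': [0.3828, -0.3602, -0.2279], 'opening': 1.0019}
[[-0.0004,0.0004,0.0119,0.01,-0.03,0.08,-1],
[-0.0004,0.0004,0.0119,0.01,-0.03,0.08,-1],
[-0.0004,0.0004,0.0119,0.01,-0.03,0.08,-1],
[-0.0004,0.0004,0.0119,0.01,-0.03,0.08,-1],
[-0.0004,0.0004,0.0119,0.01,-0.03,0.08,-1],
[-0.0004,0.0004,0.0119,0.01,-0.03,0.08,-1]] 6
```

Request:
apply_moves(moves=[[[-0.0004,0.0004,0.012,0,0,0,-1],[-0.0004,0.0004,0.012,0,0,0,-1],[-0.0004,0.0004,0.012,0,0,0,-1],[-0.0004,0.0004,0.012,0,0,0,-1],[-0.0004,0.0004,0.011,0,0,0,-1],[0,0,0.007,0,0,0,-1],[0,0,0,0,0,0,-1],[0,0,0,0,0,0,-1]]])

```text
time: 9.3
eef_pos: [0.5114, -0.3572, 0.1596]
tcp_rot: [1.0, 0.019, 0.001, -0.0]
contact_force: [1.1, -0.7, 0.0]
opening: 1.001
```

Run:
```python
from h import *
s=st()
c=ctrl.get_calibration('wrist');snap('wrist','w4.png',(180,150,400,315),3)
print((proj('wrist',[[.511,-.358,.194]],c)-[180,150])*3)
```

```text
{'time': 9.3, 'qpos': [-0.7728, 0.2408, 1.7683, 0.0018, 1.1315, 0.7596], 'eef_pos': [0.5114, -0.3572, 0.1596], 'tcp_rot': [0.9998, 0.0188, 0.0009, -0.0002], 'contact_force': [1.0529, -0.7291, 0.0124], 'opening': 1.0007}
[[296.90230711 474.37090456]]
```

View pics/w4.png

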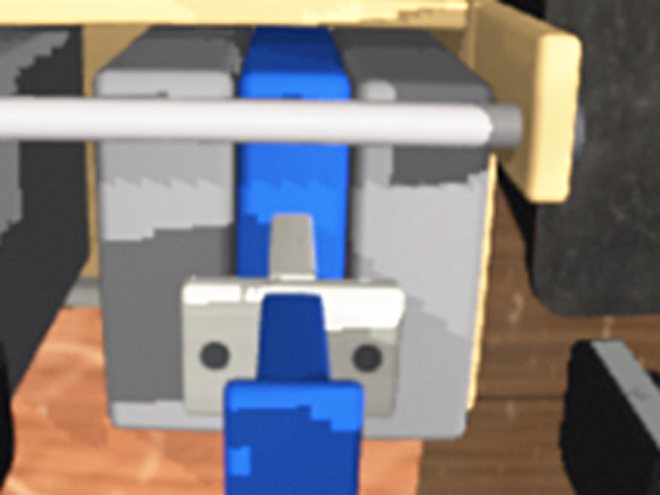

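Request:
apply_moves(moves=[[[0,0,-0.002,0,0,0,-1],[0,0,0,0,0,0,1],[0,0,0,0,0,0,1],[0,0,0,0,0,0,1],[0,0,0,0,0,0,1],[0,0,0,0,0,0,1],[0,0,0,0,0,0,1],[0,0,0,0,0,0,1],[0,0,0,0,0,0,1]]], force=80)

```text
time: 10.25
eef_pos: [0.5128, -0.3582, 0.165]
tcp_rot: [1.0, 0.019, 0.003, 0.002]
contact_force: [-1.0, 0.3, 0.3]
opening: 0.19
```

```bash
cat >> h.py <<'E'
def tip_rows(yaw,t0,t1,n,pivot,local,hand=1):
    """tool follows case tipping about pivot(world); local=(x,z) of TCP rel. pivot upright"""
    cy,sy=np.cos(np.radians(yaw)),np.sin(np.radians(yaw))
    w=[]
    for i in range(1,n+1):
        t=np.radians(t0+(t1-t0)*i/n); x=local[0]*np.cos(t)-local[1]*np.sin(t); z=local[0]*np.sin(t)+local[1]*np.cos(t)
        w.append((np.array(pivot)+[x*cy,x*sy,z],Rt(yaw,np.degrees(t)),1))
    return w
E
python3 - <<'E'
from h import *
s=st();p=np.array(s['eef_pos']);yaw=1.8
u=np.array([np.cos(np.radians(yaw)),np.sin(np.radians(yaw)),0])
p1=p-.003*u
piv=p1-.040*u;piv[2]=.009
w=[(p1,Rt(yaw),1)]+tip_rows(yaw,0,23,9,piv,(.040,p[2]-.009))
q,r=plan(w,1);print(q)
E
```

```text
{'time': 10.25, 'qpos': [-0.7725, 0.2357, 1.7638, 0.002, 1.1352, 0.7596], 'eef_pos': [0.5128, -0.3582, 0.165], 'tcp_rot': [0.9998, 0.0189, 0.0031, 0.0018], 'contact_force': [-1.0444, 0.3174, 0.2524], 'opening': 0.1898}
[[-0.003,0,0,0.21,-0.35,0.37,1],
[-0.007,0,-0.0016,0,2.56,0,1],
[-0.007,0,-0.0016,0,2.56,0,1],
[-0.007,0,-0.0016,0,2.56,0,1],
[-0.007,0,-0.0016,0,2.56,0,1],
[-0.007,0,-0.0016,0,2.56,0,1],
[-0.007,0,-0.0016,0,2.56,0,1],
[-0.007,0,-0.0016,0,2.56,0,1],
[-0.007,0,-0.0016,0,2.56,0,1],
[-0.007,0,-0.0016,0,2.56,0,1]] 10
[ 0.44572839 -0.36030858  0.16824819]
```

Request:
apply_moves(moves=[[[0,0,0,0,0,0,-0.4],[0,0,0,0,0,0,-0.4],[-0.001,0,0.005,0,0,0,-0.4],[0,0,0,0,0,0,-0.4],[0,0,0,0,0,0,-0.4]]])

```text
time: 10.75
eef_pos: [0.5115, -0.3581, 0.1592]
tcp_rot: [1.0, 0.019, 0.003, 0.001]
contact_force: [-0.1, 0.4, -0.9]
opening: 0.699
```

Request:
apply_moves(moves=[[[0,0,0,0,0,0,1],[0,0,0,0,0,0,1],[0,0,0,0,0,0,1],[0,0,0,0,0,0,1],[0,0,0,0,0,0,1],[0,0,0,0,0,0,1],[0,0,0,0,0,0,1],[0,0,0,0,0,0,1]]])

```text
time: 11.55
eef_pos: [0.5115, -0.3581, 0.1592]
tcp_rot: [1.0, 0.019, 0.003, 0.001]
contact_force: [0.9, -0.1, 0.5]
opening: 0.189
```

Run:
```python
from h import *
s=st();p=np.array(s['eef_pos']);yaw=1.8
u=np.array([np.cos(np.radians(yaw)),np.sin(np.radians(yaw)),0])
p1=p-.003*u
piv=p1-.040*u;piv[2]=.009
w=[(p1,Rt(yaw),1)]+tip_rows(yaw,0,23,9,piv,(.040,p[2]-.009))
q,r=plan(w,1);print(q)
snap('wrist','w5.png',(180,150,400,315),3)
```

```text
{'time': 11.55, 'qpos': [-0.7738, 0.24, 1.7701, 0.002, 1.1256, 0.7584], 'eef_pos': [0.5115, -0.3581, 0.1592], 'tcp_rot': [0.9998, 0.0189, 0.0027, 0.0015], 'contact_force': [0.9188, -0.0675, 0.5399], 'opening': 0.1887}
[[-0.003,0,0,0.17,-0.31,0.36,1],
[-0.0067,0,-0.0016,0,2.56,0,1],
[-0.0067,0,-0.0016,0,2.56,0,1],
[-0.0067,0,-0.0016,0,2.56,0,1],
[-0.0067,0,-0.0016,0,2.56,0,1],
[-0.0067,0,-0.0016,0,2.56,0,1],
[-0.0067,0,-0.0016,0,2.56,0,1],
[-0.0067,0,-0.0016,0,2.56,0,1],
[-0.0067,0,-0.0016,0,2.56,0,1],
[-0.0067,0,-0.0016,0,2.56,0,1]] 10
[ 0.44669679 -0.3601607   0.16285756]
```

View pics/w5.png

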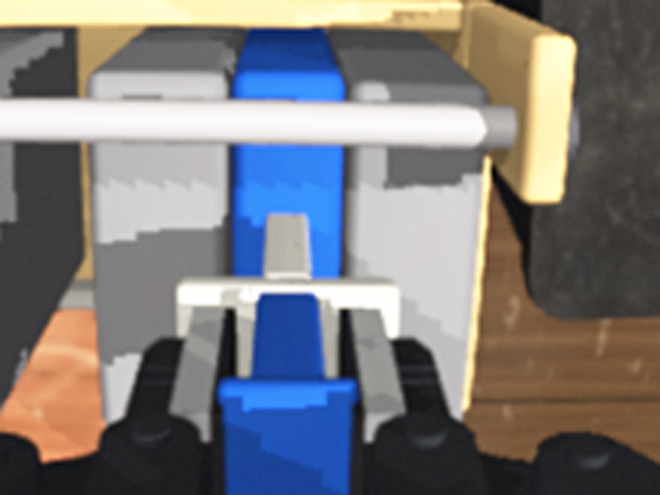

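Request:
apply_moves(moves=[[[0,0,0,0,0,0,0.2],[0,0,0,0,0,0,0.2],[0,0,-0.006,0,0,0,0.2],[0,0,-0.003,0,0,0,0.2],[0,0,0,0,0,0,1],[0,0,0,0,0,0,1],[0,0,0,0,0,0,1],[0,0,0,0,0,0,1],[0,0,0,0,0,0,1]]], force=100)

```text
time: 12.5
eef_pos: [0.5116, -0.3582, 0.1695]
tcp_rot: [1.0, 0.019, 0.003, 0.002]
contact_force: [-0.7, 0.5, -0.2]
opening: 0.179
```

Run:
```python
from h import *
s=st();p=np.array(s['eef_pos']);yaw=1.8
u=np.array([np.cos(np.radians(yaw)),np.sin(np.radians(yaw)),0])
p1=p-.003*u
piv=p1-.040*u;piv[2]=.009
w=[(p1,Rt(yaw),1)]+tip_rows(yaw,0,23,9,piv,(.040,p[2]-.009))
q,r=plan(w,1);print(q)
```

```text
{'time': 12.5, 'qpos': [-0.7738, 0.2291, 1.763, 0.002, 1.143, 0.7584], 'eef_pos': [0.5116, -0.3582, 0.1695], 'tcp_rot': [0.9998, 0.0188, 0.003, 0.0017], 'contact_force': [-0.7002, 0.5462, -0.2333], 'opening': 0.1794}
[[-0.003,0,0,0.2,-0.34,0.36,1],
[-0.0072,0,-0.0016,0,2.56,0,1],
[-0.0072,0,-0.0016,0,2.56,0,1],
[-0.0072,0,-0.0016,0,2.56,0,1],
[-0.0072,0,-0.0016,0,2.56,0,1],
[-0.0072,0,-0.0016,0,2.56,0,1],
[-0.0072,0,-0.0016,0,2.56,0,1],
[-0.0072,0,-0.0016,0,2.56,0,1],
[-0.0072,0,-0.0016,0,2.56,0,1],
[-0.0072,0,-0.0016,0,2.56,0,1]] 10
[ 0.44273631 -0.3603697   0.17241465]
```

Request:
apply_moves(moves=[[[-0.003,0,0,0,0,0,1],[-0.007,0,-0.0016,0,2.5,0,1],[-0.007,0,-0.0016,0,2.5,0,1],[-0.007,0,-0.0016,0,2.5,0,1],[-0.007,0,-0.0016,0,2.5,0,1],[0,0,0,0,0,0,1]]])

```text
time: 13.1
eef_pos: [0.48, -0.3592, 0.174]
tcp_rot: [0.995, 0.019, 0.094, 0.0]
contact_force: [0.0, 0.8, -1.2]
opening: 0.18
```

Run:
```python
from h import *
s=st();m=R.from_quat(s['tcp_rot']).as_matrix();t=np.degrees(np.arctan2(m[0,2],-m[2,2]));print('tip',t)
yaw=1.8;u=np.array([np.cos(np.radians(yaw)),np.sin(np.radians(yaw)),0])
piv=np.array([.5116,-.3582,.009])-.043*u;piv[2]=.009
q,r=plan(tip_rows(yaw,t,23,6,piv,(.040,.1605)),1);print(q)
```

```text
{'time': 13.1, 'qpos': [-0.8734, 0.1011, 1.9091, 0.1723, 1.0179, 0.5762], 'eef_pos': [0.48, -0.3592, 0.174], 'tcp_rot': [0.9953, 0.0193, 0.0944, 0.0004], 'contact_force': [0.0459, 0.8072, -1.2087], 'opening': 0.1797}
tip 10.83619596080837
[[-0.0079,-0.0001,-0.0019,0.17,2.03,0.45,1],
[-0.0057,0,-0.0013,0,2.03,0,1],
[-0.0057,0,-0.0013,0,2.03,0,1],
[-0.0057,0,-0.0013,0,2.03,0,1],
[-0.0057,0,-0.0013,0,2.03,0,1],
[-0.0057,0,-0.0013,0,2.03,0,1]] 6
[ 0.44274184 -0.36036395  0.17237027]
```

Request:
apply_moves(moves=[[[-0.0075,0,-0.0019,0.1,2.05,0.2,1],[-0.0057,0,-0.0013,0,2.05,0,1],[-0.0057,0,-0.0013,0,2.05,0,1],[-0.0057,0,-0.0013,0,2.05,0,1],[-0.0057,0,-0.0013,0,2.05,0,1],[-0.0057,0,-0.0013,0,2.05,0,1],[0,0,0,0,0,0,1]]])

```text
time: 13.8
eef_pos: [0.4432, -0.3603, 0.1718]
tcp_rot: [0.979, 0.018, 0.202, -0.003]
contact_force: [0.3, -0.1, -0.1]
opening: 0.175
```

Run:
```python
from h import *
s=st();m=R.from_quat(s['tcp_rot']).as_matrix();t=np.degrees(np.arctan2(m[0,2],-m[2,2]));print('tip',t)
p=np.array(s['eef_pos']);r=R.from_quat(s['tcp_rot'])
plan([(p+[0,0,.02],r,2),(p+[-.012,0,.035],r,1),(p+[-.014,0,.16],r,5)],1)
snap('side','s2.png',(170,230,330,400),3.5)
```

```text
{'time': 13.8, 'qpos': [-1.0146, -0.017, 2.0674, 0.4414, 0.9289, 0.2809], 'eef_pos': [0.4432, -0.3603, 0.1718], 'tcp_rot': [0.9793, 0.0181, 0.2015, -0.003], 'contact_force': [0.2704, -0.0978, -0.0652], 'opening': 0.1749}
tip 23.245444256097432
[[0.0039,0,-0.0092,0,0,0,1],
[0.0039,0,-0.0092,0,0,0,1],
[-0.0051,-0.0004,-0.0185,0,0,0,1],
[0.0095,0,-0.0231,0,0,0,1],
[0.0095,0,-0.0231,0,0,0,1],
[0.0095,0,-0.0231,0,0,0,1],
[0.0095,0,-0.0231,0,0,0,1],
[0.0095,0,-0.0231,0,0,0,1]] 8
```

View pics/s2.png

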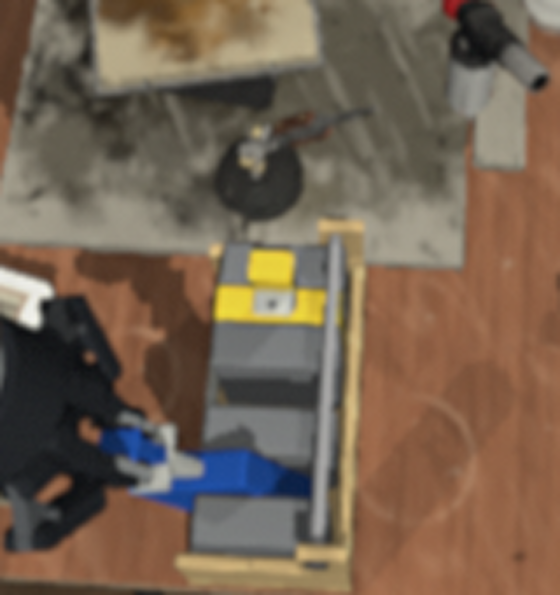

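Request:
apply_moves(moves=[[[0.004,0,-0.0092,0,0,0,1],[0.004,0,-0.0092,0,0,0,1],[-0.005,0,-0.0185,0,0,0,1],[0.005,0,-0.02,0,0,0,1],[0.0085,0,-0.023,0,0,0,1],[0.0095,0,-0.023,0,0,0,1],[0.0095,0,-0.023,0,0,0,1],[0.0095,0,-0.023,0,0,0,1],[0.0095,0,-0.023,0,0,0,1],[0,0,0,0,0,0,1]]])

```text
time: 14.85
eef_pos: [0.4274, -0.3583, 0.3619]
tcp_rot: [0.981, 0.022, 0.194, -0.003]
contact_force: [-0.2, -0.3, -0.6]
opening: 0.181
```

Run:
```python
from h import *
s=st();m=R.from_quat(s['tcp_rot']).as_matrix();t=np.degrees(np.arctan2(m[0,2],-m[2,2]));print('tip',t)
p=np.array(s['eef_pos'])
print("untip+move");p,r=plan([([.46,-.33,.36],Rt(6,0),6),([.46,-.05,.36],Rt(14),6)],1)
plan([([.41,.155,.36],Rt(25),6)],1,p,r)
```

```text
{'time': 14.85, 'qpos': [-1.0343, -0.1945, 1.8738, 0.3558, 1.2868, 0.4216], 'eef_pos': [0.4274, -0.3583, 0.3619], 'tcp_rot': [0.9808, 0.0218, 0.1938, -0.0034], 'contact_force': [-0.1821, -0.3041, -0.6078], 'opening': 0.1805}
tip 22.333643736767364
untip+move
[[0.0051,-0.0045,0.0024,0.13,-3.72,-0.57,1],
[0.0053,-0.0044,0.0021,0.13,-3.72,-0.57,1],
[0.0054,-0.0044,0.0018,0.13,-3.72,-0.57,1],
[0.0056,-0.0043,0.0014,0.13,-3.72,-0.57,1],
[0.0057,-0.0042,0.0011,0.13,-3.72,-0.57,1],
[0.0058,-0.0042,0.0007,0.13,-3.72,-0.57,1],
[0.0049,-0.0464,0,0,0,-1.33,1],
[0.006,-0.0463,0,0,0,-1.33,1],
[0.007,-0.0461,0,0,0,-1.33,1],
[0.0081,-0.046,0,0,0,-1.33,1],
[0.0092,-0.0458,0,0,0,-1.33,1],
[0.0102,-0.0455,0,0,0,-1.33,1]] 12
[[0.0002,-0.0352,0,0,0,-1.83,1],
[0.0013,-0.0351,0,0,0,-1.83,1],
[0.0024,-0.0351,0,0,0,-1.83,1],
[0.0035,-0.035,0,0,0,-1.83,1],
[0.0047,-0.0349,0,0,0,-1.83,1],
[0.0058,-0.0347,0,0,0,-1.83,1]] 6
```

Request:
apply_moves(moves=[[[0.016,-0.001,-0.03,0,-2,0,1],[0.008,-0.0045,-0.02,0.1,-3.7,-0.6,1],[0.0055,-0.0045,0.002,0.1,-3.7,-0.6,1],[0.0055,-0.0045,0.002,0.1,-3.7,-0.6,1],[0.0055,-0.0045,0.0015,0.1,-3.7,-0.6,1],[0.0055,-0.0045,0.001,0.1,-3.7,-0.6,1],[0.005,-0.04,0,0,-1,-1.3,1],[0.006,-0.045,0,0,0,-1.3,1],[0.007,-0.045,0,0,0,-1.3,1],[0.008,-0.045,0,0,0,-1.3,1],[0.009,-0.045,0,0,0,-1.3,1],[0.005,-0.02,0,0,0,0,1]]])

```text
time: 16.05
eef_pos: [0.4544, -0.0778, 0.3985]
tcp_rot: [0.994, 0.106, -0.014, -0.009]
contact_force: [0.9, -0.2, -2.3]
opening: 0.172
```

Run:
```python
from h import *
s=st()
plan([([.41,.17,.38],Rt(20),6),([.391,.239,.33],Rt(25),3)],1)
```

```text
{'time': 16.05, 'qpos': [-0.392, -0.2616, 1.8323, 0.0032, 1.6043, 0.9662], 'eef_pos': [0.4544, -0.0778, 0.3985], 'tcp_rot': [0.9942, 0.1061, -0.0139, -0.0094], 'contact_force': [0.8632, -0.1803, -2.342], 'opening': 0.1722}
[[0.0016,-0.0419,0.004,-0.22,0.23,-1.3,1],
[0.0025,-0.0418,0.0038,-0.22,0.23,-1.3,1],
[0.0034,-0.0418,0.0037,-0.22,0.23,-1.3,1],
[0.0044,-0.0417,0.0035,-0.22,0.23,-1.3,1],
[0.0053,-0.0416,0.0034,-0.22,0.23,-1.3,1],
[0.0062,-0.0415,0.0032,-0.22,0.23,-1.3,1],
[0.0019,-0.0238,0.0167,0,0,-1.67,1],
[0.0026,-0.0237,0.0167,0,0,-1.67,1],
[0.0033,-0.0236,0.0167,0,0,-1.67,1]] 9
```

Request:
apply_moves(moves=[[[0.0015,-0.042,0.004,-0.2,0.2,-1.3,1],[0.0025,-0.042,0.004,-0.2,0.2,-1.3,1],[0.0035,-0.042,0.0035,-0.2,0.2,-1.3,1],[0.0045,-0.0415,0.0035,-0.2,0.2,-1.3,1],[0.005,-0.0415,0.0035,-0.2,0.2,-1.3,1],[0.005,-0.03,0.003,-0.2,0.2,-1.3,1],[0.002,-0.02,0.015,0,0,-1.6,1],[0.0025,-0.015,0.0165,0,0,-1.6,1],[0.001,-0.005,0.01,0,0,-1.6,1],[0,0,0,0,0,0,1],[0,0,0,0,0,0,1]]])

```text
time: 17.15
eef_pos: [0.3929, 0.2136, 0.3242]
tcp_rot: [0.975, 0.224, -0.01, -0.001]
contact_force: [-0.6, 0.1, -1.7]
opening: 0.177
```

Run:
```python
from h import *
s=st()
plan([([.388,.237,.28],Rt(25),4),([.388,.237,.213],Rt(25),5)],1)
snap('wrist','w6.png');snap('side','s3.png',(200,60,370,220),3.5)
a=cv2.imread('pics/w6.png');b=cv2.imread('pics/s3.png')
cv2.imwrite('pics/m6.png',np.hstack([cv2.resize(a[:, 60:],(430,360)),cv2.resize(b,(360,360))]))
```

```text
{'time': 17.15, 'qpos': [0.2688, -0.2863, 1.982, 0.0028, 1.4653, 1.3881], 'eef_pos': [0.3929, 0.2136, 0.3242], 'tcp_rot': [0.9746, 0.2237, -0.0098, -0.001], 'contact_force': [-0.6327, 0.0854, -1.699], 'opening': 0.1766}
[[0.0017,-0.0057,0.0111,-0.09,0.27,0.21,1],
[0.0016,-0.0057,0.0111,-0.09,0.27,0.21,1],
[0.0015,-0.0058,0.0111,-0.09,0.27,0.21,1],
[0.0014,-0.0058,0.0111,-0.09,0.27,0.21,1],
[0,0,0.0134,0,0,0,1],
[0,0,0.0134,0,0,0,1],
[0,0,0.0134,0,0,0,1],
[0,0,0.0134,0,0,0,1],
[0,0,0.0134,0,0,0,1]] 9
```

View pics/m6.png

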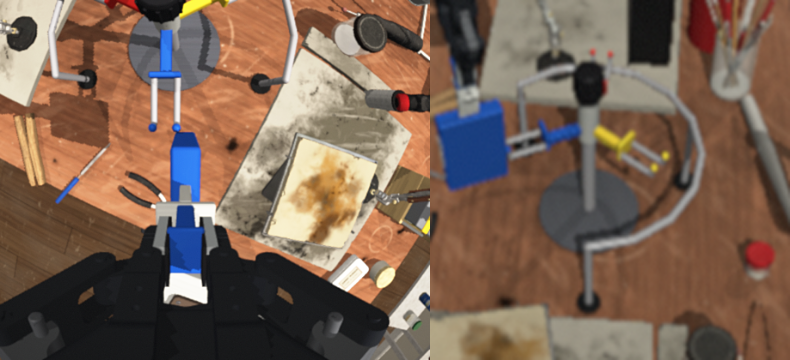

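Run:
```python
from h import *
c=ctrl.get_calibration('wrist');s=ctrl.get_state()
im=cv2.imread('pics/w6.png')[...,::-1]
h=cv2.cvtColor(np.ascontiguousarray(im),cv2.COLOR_RGB2HSV);m=cv2.inRange(h,(108,150,90),(122,255,255))
k,l,st_,ce=cv2.connectedComponentsWithStats(m);P=[]
for i in range(1,k):
    if st_[i,4]>20: print(st_[i,4],ce[i].round(1),unproj('wrist',[ce[i]],.186,c)[0].round(4),unproj('wrist',[ce[i]],.17,c)[0].round(4))
```

```text
900 [252.1  66.8] [0.4874 0.2825 0.186 ] [0.489  0.2846 0.17  ]
56 [236.8 148.4] [0.4176 0.264  0.186 ] [0.4152 0.265  0.17  ]
2199 [274.5 191. ] [0.3974 0.218  0.186 ] [0.3939 0.2164 0.17  ]
155 [137.4 221.5] [0.3126 0.3255 0.186 ] [0.3042 0.3301 0.17  ]
2485 [275.5 283.2] [0.314  0.1766 0.186 ] [0.3057 0.1727 0.17  ]
```

Run:
```python
from h import *
c=ctrl.get_calibration('wrist')
t=unproj('wrist',[[236.8,148.4],[265.8,148.4]],.186,c);print(t.round(4),np.linalg.norm(t[0]-t[1]))
m=t.mean(0)[:2];v=m-[.527,.302];print(m,np.degrees(np.arctan2(v[1],v[0])),np.hypot(*v))
d=t[0]-t[1];print('prong perp dir',np.degrees(np.arctan2(d[1],d[0])))
```

```text
[[0.4176 0.264  0.186 ]
 [0.4284 0.2412 0.186 ]] 0.02519794383807435
[0.42299837 0.2526207 ] -154.60193425041362 0.1151288658869374
prong perp dir 115.31725238444072
```

Request:
apply_moves(moves=[[[0.0018,-0.0055,0.011,-0.1,0.25,0.1,1],[0.0018,-0.0055,0.011,-0.1,0.25,0.1,1],[0.0018,-0.0055,0.011,-0.1,0.25,0.1,1],[0.0018,-0.0055,0.011,-0.1,0.25,0.1,1],[0,0,0.0134,0,0,0,1],[0,0,0.0134,0,0,0,1],[0,0,0.0134,0,0,0,1],[0,0,0.0134,0,0,0,1],[0,0,0.007,0,0,0,1],[0,0,0,0,0,0,1],[0,0,0,0,0,0,1]]])

```text
time: 18.35
eef_pos: [0.3888, 0.2356, 0.2104]
tcp_rot: [0.976, 0.217, -0.001, 0.001]
contact_force: [-0.3, -0.9, -1.7]
opening: 0.176
```

Run:
```python
from h import *
s=st();r=R.from_quat(s['tcp_rot']);m=r.as_matrix();print(np.degrees(np.arctan2(m[1,0],m[0,0])),m[:,2].round(3))
yaw=25.3;u=np.array([np.cos(np.radians(yaw)),np.sin(np.radians(yaw)),0])
ax=np.array([.527,.302,0])
print('err at r=.15 (tool axes)',r.inv().apply(ax-.15*u+[0,0,.213]-s['eef_pos']).round(4))
c=ctrl.get_calibration('wrist')
im=ctrl.read_camera('wrist');cv2.imwrite('pics/w7.png',cv2.resize(im[60:260,160:400],None,fx=3,fy=3,interpolation=cv2.INTER_CUBIC)[...,::-1])
```

```text
{'time': 18.35, 'qpos': [0.3222, -0.198, 2.1175, -0.0023, 1.2242, 1.4556], 'eef_pos': [0.3888, 0.2356, 0.2104], 'tcp_rot': [0.9761, 0.2173, -0.0009, 0.0012], 'contact_force': [-0.26, -0.8531, -1.6695], 'opening': 0.1763}
25.105810887157197 [-0.001 -0.003 -1.   ]
err at r=.15 (tool axes) [ 0.0034 -0.001  -0.0026]
```

View pics/w7.png

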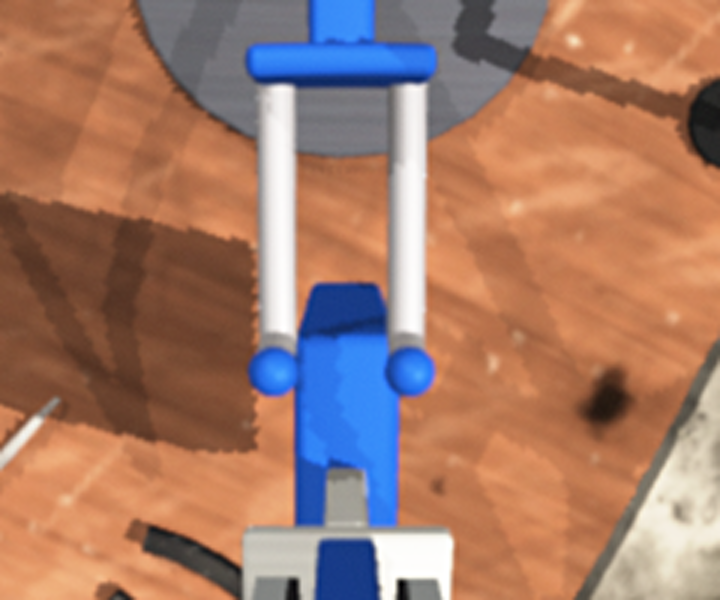

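Request:
apply_moves(moves=[[[0.008,-0.001,-0.002,0,0,0,1],[0.011,0,-0.0005,0,0,0,1],[0.011,0,0,0,0,0,1],[0.011,0,0,0,0,0,1],[0.011,0,0,0,0,0,1],[0.007,0,0,0,0,0,1],[0,0,0,0,0,0,1],[0,0,0,0,0,0,1]]])

```text
time: 19.2
eef_pos: [0.4483, 0.2643, 0.2146]
tcp_rot: [0.976, 0.217, -0.0, 0.001]
contact_force: [-0.4, 0.9, -2.1]
opening: 0.175
```

Run:
```python
from h import *
s=st();r=R.from_quat(s['tcp_rot']);m=r.as_matrix();print(np.degrees(np.arctan2(m[1,0],m[0,0])),m[:,2].round(3))
yaw=25.3;u=np.array([np.cos(np.radians(yaw)),np.sin(np.radians(yaw)),0])
print('err to seat(tool axes)',r.inv().apply(np.array([.527,.302,0])-.088*u+[0,0,.1925]-s['eef_pos']).round(4))
```

```text
{'time': 19.2, 'qpos': [0.3388, -0.0419, 1.9691, -0.0025, 1.2147, 1.4725], 'eef_pos': [0.4483, 0.2643, 0.2146], 'tcp_rot': [0.9761, 0.2173, -0.0, 0.0012], 'contact_force': [-0.4298, 0.8906, -2.0623], 'opening': 0.1754}
25.09717348250454 [ 0.    -0.002 -1.   ]
err to seat(tool axes) [-0.0008 -0.0005  0.0221]
```

Lower 22 mm, then release slowly.

Request:
apply_moves(moves=[[[0,0,0.006,0,0,0,1],[0,0,0.006,0,0,0,1],[0,0,0.005,0,0,0,1],[0,0,0.003,0,0,0,1],[0,0,0,0,0,0,1],[0,0,0,0,0,0,1]]])

```text
time: 19.8
eef_pos: [0.4482, 0.2643, 0.1933]
tcp_rot: [0.976, 0.217, 0.001, 0.001]
contact_force: [0.0, -0.5, -1.8]
opening: 0.176
```

Run:
```python
from h import *
s=st()
```

```text
{'time': 19.8, 'qpos': [0.3386, -0.0224, 1.9907, -0.0024, 1.1709, 1.4725], 'eef_pos': [0.4482, 0.2643, 0.1933], 'tcp_rot': [0.9761, 0.2172, 0.0013, 0.001], 'contact_force': [0.0334, -0.4535, -1.7582], 'opening': 0.1763}
```

Request:
apply_moves(moves=[[[0,0,0.0015,0,0,0,1],[0,0,0,0,0,0,1],[0,0,0,0,0,0,0.5],[0,0,0,0,0,0,0],[0,0,0,0,0,0,-0.3],[0,0,0,0,0,0,-0.3],[0,0,0,0,0,0,-0.3],[0,0,-0.01,0,0,0,-0.3],[0,0,-0.02,0,0,0,-0.3],[0,0,-0.03,0,0,0,-1],[0,0,-0.04,0,0,0,-1],[0,0,-0.03,0,0,0,-1]]])

```text
time: 21.0
eef_pos: [0.4464, 0.2639, 0.3252]
tcp_rot: [0.976, 0.217, -0.002, 0.001]
contact_force: [1.1, -0.3, 0.3]
opening: 1.0
```

Run:
```python
from h import *
s=st();r=R.from_quat(s['tcp_rot'])
p,q=plan([([.527,.302,.335],Rt(119.6-162),1)],-1)
im=ctrl.read_camera('side');im2=ctrl.read_camera('wrist')
b=cv2.resize(im[60:220,200:370],None,fx=2.5,fy=2.5,interpolation=cv2.INTER_CUBIC)
a=cv2.resize(im2[:,60:500],(419,400))
cv2.imwrite('pics/m8.png',np.hstack([a,b[:400]])[:,:800,::-1])
```

```text
{'time': 21.0, 'qpos': [0.3392, -0.121, 1.8411, -0.0023, 1.4249, 1.4724], 'eef_pos': [0.4464, 0.2639, 0.3252], 'tcp_rot': [0.9761, 0.2172, -0.0016, 0.0013], 'contact_force': [1.1134, -0.2695, 0.3059], 'opening': 1.0002}
[[0.0891,-0.0003,-0.0101,0.22,0.12,67.49,-1]] 1
```

View pics/m8.png

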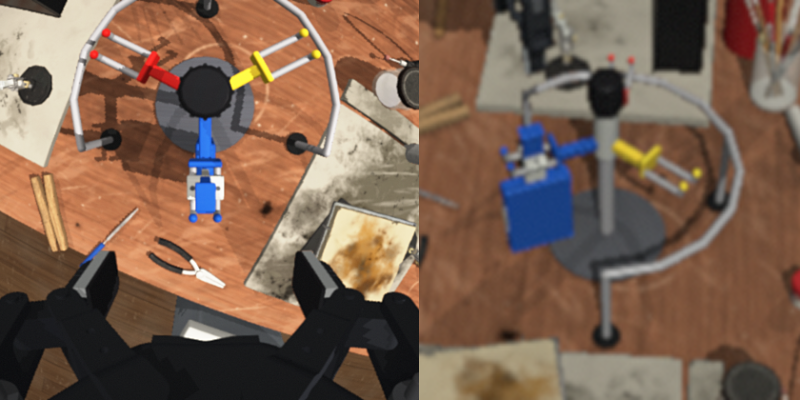

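Run:
```python
from h import *
p,q=plan([([.5285,.302,.33],Rt(90),9),([.5285,.302,.31],Rt(90),1)],-1)
```

```text
[[0.0098,0,-0.0001,0.03,-0.02,-7.21,-1],
[0.0098,0.0013,-0.0001,0.03,-0.02,-7.21,-1],
[0.0095,0.0025,-0.0001,0.03,-0.02,-7.21,-1],
[0.0091,0.0036,-0.0001,0.03,-0.02,-7.21,-1],
[0.0086,0.0048,-0.0001,0.03,-0.02,-7.21,-1],
[0.0079,0.0058,-0.0001,0.03,-0.02,-7.21,-1],
[0.0072,0.0068,-0.0001,0.03,-0.02,-7.21,-1],
[0.0062,0.0076,-0.0001,0.03,-0.02,-7.21,-1],
[0.0052,0.0083,-0.0001,0.03,-0.02,-7.21,-1],
[0,0,0.02,0,0,0,-1]] 10
```

Request:
apply_moves(moves=[[[0.01,0,-0.001,0,0,-7.2,-1],[0.01,0.001,0,0,0,-7.2,-1],[0.0095,0.0025,0,0,0,-7.2,-1],[0.009,0.0035,0,0,0,-7.2,-1],[0.0085,0.005,0,0,0,-7.2,-1],[0.008,0.006,0,0,0,-7.2,-1],[0.007,0.007,0,0,0,-7.2,-1],[0.006,0.0075,0,0,0,-7.2,-1],[0.004,0.006,0,0,0,-5,-1],[0,0,0,0,0,0,-1],[0,0,0,0,0,0,-1]]])

```text
time: 22.2
eef_pos: [0.5264, 0.3028, 0.3284]
tcp_rot: [0.706, 0.708, -0.0, 0.001]
contact_force: [-0.0, -0.0, 0.7]
opening: 1.0
```

Run:
```python
from h import *
s=st()
p,q=plan([([.528,.302,.229],Rt(90),8)],-1)
```

```text
{'time': 22.2, 'qpos': [0.356, 0.0802, 1.6376, -0.0024, 1.4235, 0.3533], 'eef_pos': [0.5264, 0.3028, 0.3284], 'tcp_rot': [0.706, 0.7082, -0.0004, 0.0012], 'contact_force': [-0.019, -0.0306, 0.7288], 'opening': 1.0001}
[[-0.0001,0.0002,0.0124,0.01,0.02,0.02,-1],
[-0.0001,0.0002,0.0124,0.01,0.02,0.02,-1],
[-0.0001,0.0002,0.0124,0.01,0.02,0.02,-1],
[-0.0001,0.0002,0.0124,0.01,0.02,0.02,-1],
[-0.0001,0.0002,0.0124,0.01,0.02,0.02,-1],
[-0.0001,0.0002,0.0124,0.01,0.02,0.02,-1],
[-0.0001,0.0002,0.0124,0.01,0.02,0.02,-1],
[-0.0001,0.0002,0.0124,0.01,0.02,0.02,-1]] 8
```

Request:
apply_moves(moves=[[[0,0.0005,0.02,0,0,0,-1],[0,0.0005,0.02,0,0,0,-1],[0,0.0005,0.02,0,0,0,-1],[0,0,0.02,0,0,0,-1],[0,0,0.013,0,0,0,-1],[0,0,0,0,0,0,-1],[0,0,0,0,0,0,1],[0,0,0,0,0,0,1],[0,0,0,0,0,0,1],[0,0,0,0,0,0,1],[0,0,0,0,0,0,1],[0,0,0,0,0,0,1]]], force=50)

```text
time: 23.4
eef_pos: [0.5273, 0.3022, 0.2368]
tcp_rot: [0.71, 0.705, 0.002, 0.003]
contact_force: [0.1, 0.6, -1.3]
opening: 0.427
```

Request:
apply_moves(moves=[[[0,0,0,0,0,3,1],[0,0,0,0,0,5,1],[0,0,0,0,0,5,1],[0,0,0,0,0,5,1],[0,0,0,0,0,5,1],[0,0,0,0,0,5,1],[0,0,0,0,0,5,1],[0,0,0,0,0,5,1],[0,0,0,0,0,5,1],[0,0,0,0,0,5,1],[0,0,0,0,0,5,1],[0,0,0,0,0,5,1]]])

```text
time: 24.6
eef_pos: [0.5278, 0.3019, 0.2368]
tcp_rot: [0.967, 0.254, 0.003, 0.002]
contact_force: [-0.1, -0.2, -1.2]
opening: 0.428
```

Request:
apply_moves(moves=[[[0,0,0,0,0,5,1],[0,0,0,0,0,5,1],[0,0,0,0,0,5,1],[0,0,0,0,0,5,1],[0,0,0,0,0,5,1],[0,0,0,0,0,5,1],[0,0,0,0,0,5,1],[0,0,0,0,0,5,1],[0,0,0,0,0,4,1],[0,0,0,0,0,0,1],[0,0,0,0,0,0,1]]])

```text
time: 25.7
eef_pos: [0.5278, 0.3014, 0.2368]
tcp_rot: [0.99, -0.141, 0.004, 0.002]
contact_force: [1.3, 0.2, -1.0]
opening: 0.423
```

Run:
```python
from h import *
s=st();m=R.from_quat(s['tcp_rot']).as_matrix();print('yaw',np.degrees(np.arctan2(m[1,0],m[0,0])))
```

```text
{'time': 25.7, 'qpos': [0.3555, 0.1342, 1.7448, -0.0085, 1.2579, 2.2119], 'eef_pos': [0.5278, 0.3014, 0.2368], 'tcp_rot': [0.99, -0.141, 0.004, 0.0024], 'contact_force': [1.3383, 0.2285, -1.018], 'opening': 0.4234}
yaw -16.213219155032455
```

Request:
apply_moves(moves=[[[0,0,0,0,0,5,1],[0,0,0,0,0,5,1],[0,0,0,0,0,4,1],[0,0,0,0,0,0,1],[0,0,0,0,0,0,1]]])

```text
time: 26.2
eef_pos: [0.5278, 0.3013, 0.2368]
tcp_rot: [0.965, -0.261, 0.004, 0.002]
contact_force: [-0.0, 1.5, -1.0]
opening: 0.426
```

Run:
```python
from h import *
s=st();m=R.from_quat(s['tcp_rot']).as_matrix();print('yaw',np.degrees(np.arctan2(m[1,0],m[0,0])))
```

```text
{'time': 26.2, 'qpos': [0.3555, 0.1344, 1.7444, -0.0092, 1.2589, 2.4571], 'eef_pos': [0.5278, 0.3013, 0.2368], 'tcp_rot': [0.9654, -0.2609, 0.0041, 0.0024], 'contact_force': [-0.0044, 1.4907, -1.0293], 'opening': 0.4257}
yaw -30.247293024345222
```

Request:
apply_moves(moves=[[[0,0,0,0,0,0,-1],[0,0,0,0,0,0,-1],[0,0,0,0,0,0,-1],[0,0,0,0,0,0,-1],[0,0,-0.02,0,0,0,-1],[0,0,-0.03,0,0,0,-1],[0,0,-0.03,0,0,0,-1],[0,0,-0.02,0,0,0,-1]]])

```text
time: 27.0
eef_pos: [0.5257, 0.3015, 0.3368]
tcp_rot: [0.966, -0.259, 0.001, 0.004]
contact_force: [0.3, -0.4, -0.5]
opening: 0.999
```

Run:
```python
from h import *
s=st()
p,r=plan([([.50,-.235,.28],Rt(1.7),14)],-1)
im=ctrl.read_camera('top');a=im[160:270,125:250];b=im[190:255,335:430]
cv2.imwrite('pics/m9.png',np.hstack([cv2.resize(a,(455,400),interpolation=cv2.INTER_CUBIC),cv2.resize(b,(345,400)[:1]+(236,),interpolation=cv2.INTER_CUBIC) if 0 else cv2.copyMakeBorder(cv2.resize(b,(345,236),interpolation=cv2.INTER_CUBIC),0,164,0,0,0)])[...,::-1])
```

```text
{'time': 27.0, 'qpos': [0.3569, 0.0763, 1.6268, -0.0084, 1.441, 2.4518], 'eef_pos': [0.5257, 0.3015, 0.3368], 'tcp_rot': [0.966, -0.2585, 0.0014, 0.0041], 'contact_force': [0.3003, -0.3659, -0.5067], 'opening': 0.9987}
[[0.0175,0.0341,0.0044,0.03,-0.01,-2.26,-1],
[0.0162,0.0348,0.0044,0.03,-0.01,-2.26,-1],
[0.0148,0.0354,0.0043,0.03,-0.01,-2.26,-1],
[0.0134,0.0359,0.0043,0.03,-0.01,-2.26,-1],
[0.012,0.0364,0.0043,0.03,-0.01,-2.26,-1],
[0.0105,0.0369,0.0043,0.03,-0.01,-2.26,-1],
[0.009,0.0373,0.0042,0.03,-0.01,-2.26,-1],
[0.0076,0.0376,0.0042,0.03,-0.01,-2.26,-1],
[0.0061,0.0379,0.0042,0.03,-0.01,-2.26,-1],
[0.0046,0.0381,0.0042,0.03,-0.01,-2.26,-1],
[0.0031,0.0382,0.0041,0.03,-0.01,-2.26,-1],
[0.0016,0.0383,0.0041,0.03,-0.01,-2.26,-1],
[0.0001,0.0384,0.0041,0.03,-0.01,-2.26,-1],
[-0.0015,0.0383,0.0041,0.03,-0.01,-2.26,-1]] 14
```

View pics/m9.png

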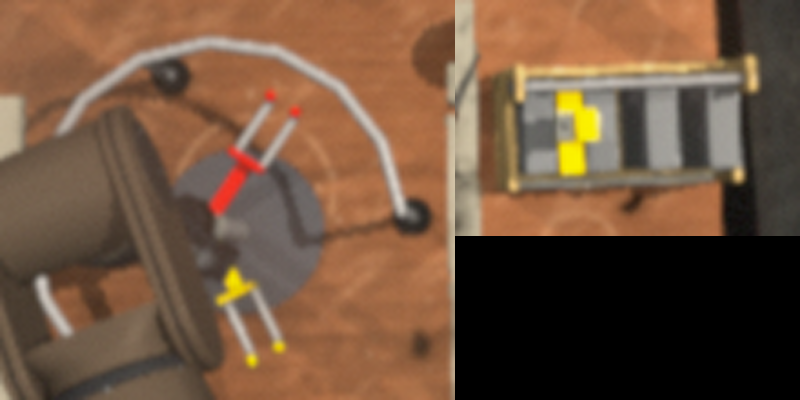

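Run:
```python
from h import *
f=lambda p:[p[0]*125/455+125,p[1]*110/400+160]
for a,b in(([252,360],[280,347]),([270,95],[295,112])):
    m=unproj('top',[f(a),f(b)],.187).mean(0)[:2];v=m-[.5262,.3005];print(m,np.degrees(np.arctan2(v[1],v[0])),np.hypot(*v))
g=lambda p:[(p[0]-455)*95/345+335,p[1]*65/236+190]
print(unproj('top',[g([588,125])],.194))
```

```text
[0.42101328 0.25052736] -154.58830792008933 0.11645390215792538
[0.62154094 0.23489379] -34.53272222266233 0.11573274856973934
[[ 0.5061697  -0.25543073  0.194     ]]
```

Request:
apply_moves(moves=[[[0.0175,0.034,0,0,0,-2.3,-1],[0.016,0.035,0,0,0,-2.3,-1],[0.015,0.0355,0,0,0,-2.3,-1],[0.0135,0.036,0,0,0,-2.3,-1],[0.012,0.0365,0,0,0,-2.3,-1],[0.0105,0.037,0,0,0,-2.3,-1],[0.009,0.037,0,0,0,-2.3,-1],[0.0075,0.0375,0,0,0,-2.3,-1],[0.006,0.038,0,0,0,-2.3,-1],[0.004,0.03,0,0,0,-2.3,-1],[0,0.01,0,0,0,0,-1],[0,0,0,0,0,0,-1]]])

```text
time: 28.25
eef_pos: [0.5114, -0.096, 0.3389]
tcp_rot: [0.999, -0.05, 0.005, 0.002]
contact_force: [0.9, -0.1, 0.1]
opening: 1.001
```

Run:
```python
from h import *
s=st()
p,r=plan([([.508,-.25,.24],Rt(1.7),6)],-1)
```

```text
{'time': 28.25, 'qpos': [-0.3809, -0.1312, 1.826, 0.0002, 1.4355, 1.2891], 'eef_pos': [0.5114, -0.096, 0.3389], 'tcp_rot': [0.9988, -0.0496, 0.0054, 0.0018], 'contact_force': [0.9044, -0.1073, 0.0521], 'opening': 1.0011}
[[0.0018,0.0255,0.0166,0.04,-0.1,-1.23,-1],
[0.0013,0.0256,0.0166,0.04,-0.1,-1.23,-1],
[0.0008,0.0256,0.0166,0.04,-0.1,-1.23,-1],
[0.0002,0.0256,0.0165,0.04,-0.1,-1.23,-1],
[-0.0003,0.0256,0.0165,0.04,-0.1,-1.23,-1],
[-0.0008,0.0256,0.0165,0.04,-0.1,-1.23,-1]] 6
```

Tree directions check out (yellow at -154.6°). On to the yellow tab.

Request:
apply_moves(moves=[[[0.002,0.025,0.016,0,0,-1.2,-1],[0.0015,0.0255,0.016,0,0,-1.2,-1],[0.001,0.0255,0.016,0,0,-1.2,-1],[0,0.0255,0.016,0,0,-1.2,-1],[0,0.025,0.016,0,0,-1.2,-1],[0,0.012,0.01,0,0,-0.8,-1],[0,0,0,0,0,0,-1],[0,0,0,0,0,0,-1]]])

```text
time: 29.05
eef_pos: [0.5135, -0.2279, 0.246]
tcp_rot: [1.0, 0.016, 0.007, -0.001]
contact_force: [-0.6, 0.2, 0.0]
opening: 0.999
```

Run:
```python
from h import *
s=st()
c=ctrl.get_calibration('wrist');im=ctrl.read_camera('wrist')
h=cv2.cvtColor(im,cv2.COLOR_RGB2HSV);m=cv2.inRange(h,(22,150,90),(34,255,255));k,l,S,ce=cv2.connectedComponentsWithStats(m)
for i in range(1,k):
    if S[i,4]>60: print(S[i],ce[i].round(1))
print(proj('wrist',[[.509,-.2555,.194]],c))
cv2.imwrite('pics/w10.png',im[...,::-1])
p,r=plan([([.509,-.256,.169],Rt(1.8),6)],-1)
```

```text
{'time': 29.05, 'qpos': [-0.6028, 0.0188, 1.8503, 0.0105, 1.2615, 0.9326], 'eef_pos': [0.5135, -0.2279, 0.246], 'tcp_rot': [0.9998, 0.0161, 0.0074, -0.0009], 'contact_force': [-0.5715, 0.1752, 0.0292], 'opening': 0.9995}
[290 156  31  15 314] [303.7 163. ]
[293 180  28  30 645] [306.1 192.8]
[ 292  213   39   49 1289] [313.9 240. ]
[[318.77328755 241.76524987]]
[[-0.0011,0.0047,0.0128,-0.01,-0.14,0.01,-1],
[-0.0011,0.0047,0.0128,-0.01,-0.14,0.01,-1],
[-0.001,0.0047,0.0128,-0.01,-0.14,0.01,-1],
[-0.001,0.0047,0.0128,-0.01,-0.14,0.01,-1],
[-0.001,0.0047,0.0128,-0.01,-0.14,0.01,-1],
[-0.0009,0.0047,0.0128,-0.01,-0.14,0.01,-1]] 6
```

Request:
apply_moves(moves=[[[-0.001,0.0065,0.008,0,-0.2,0,-1],[-0.001,0.0065,0.008,0,-0.2,0,-1],[-0.001,0.0065,0.008,0,-0.2,0,-1],[-0.001,0.004,0.003,0,-0.2,0,-1],[0,0,0,0,0,0,-1],[0,0,0,0,0,0,-1]]])

```text
time: 29.7
eef_pos: [0.5117, -0.251, 0.2187]
tcp_rot: [1.0, 0.018, 0.001, 0.0]
contact_force: [0.2, 0.0, 0.2]
opening: 0.999
```

Run:
```python
from h import *
s=st()
c=ctrl.get_calibration('wrist');im=ctrl.read_camera('wrist')
h=cv2.cvtColor(im,cv2.COLOR_RGB2HSV);m=cv2.inRange(h,(22,150,90),(34,255,255));k,l,S,ce=cv2.connectedComponentsWithStats(m)
for i in range(1,k):
    if S[i,4]>60: print(S[i],ce[i].round(1))
P=[[.509+a,-.2545+b,.194] for a,b in((.013,.009),(.013,-.009),(-.013,.009),(-.013,-.009))]
print(proj('wrist',P,c).round(1).tolist())
snap('wrist','w11.png',(180,130,400,295),3)
p,r=plan([([.509,-.2545,.169],Rt(1.8),4)],-1)
```

```text
{'time': 29.7, 'qpos': [-0.6347, 0.0657, 1.8527, 0.0016, 1.2213, 0.9], 'eef_pos': [0.5117, -0.251, 0.2187], 'tcp_rot': [0.9998, 0.0178, 0.0013, 0.0], 'contact_force': [0.2022, 0.0014, 0.189], 'opening': 0.9994}
[267 154  29  17 410] [280.4 162.4]
[266 182  30  34 815] [280.4 196.4]
[ 266  219   33   57 1518] [281.3 250.1]
[[267.2, 231.8], [299.9, 232.9], [265.9, 274.1], [297.0, 275.0]]
[[-0.0008,0.0009,0.0125,0.01,-0.04,0.06,-1],
[-0.0007,0.0009,0.0125,0.01,-0.04,0.06,-1],
[-0.0007,0.0009,0.0125,0.01,-0.04,0.06,-1],
[-0.0007,0.0009,0.0125,0.01,-0.04,0.06,-1]] 4
```

View pics/w11.png

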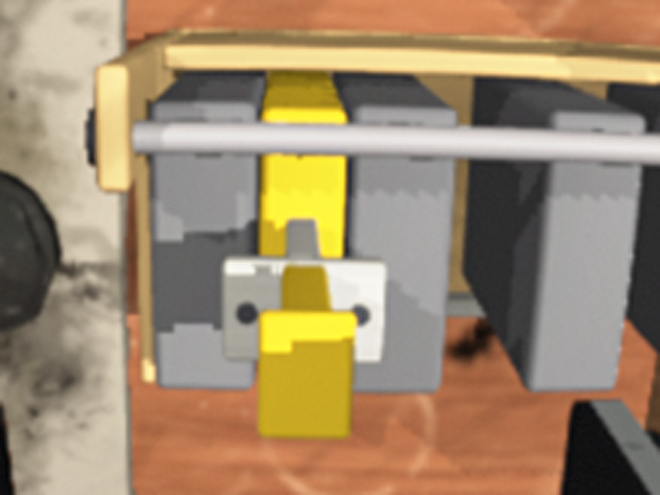

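Request:
apply_moves(moves=[[[-0.0008,0.001,0.0125,0,0,0,-1],[-0.0008,0.001,0.0125,0,0,0,-1],[-0.0008,0.001,0.0125,0,0,0,-1],[0,0.0005,0.01,0,0,0,-1],[0,0,0,0,0,0,-1],[0,0,0,0,0,0,-1]]])

```text
time: 30.4
eef_pos: [0.5088, -0.2541, 0.1663]
tcp_rot: [1.0, 0.018, 0.001, -0.0]
contact_force: [0.6, -0.6, -0.1]
opening: 0.999
```

Run:
```python
from h import *
s=st()
```

```text
{'time': 30.4, 'qpos': [-0.6422, 0.1164, 1.8988, 0.0017, 1.1257, 0.8918], 'eef_pos': [0.5088, -0.2541, 0.1663], 'tcp_rot': [0.9998, 0.018, 0.0008, -0.0004], 'contact_force': [0.6402, -0.6264, -0.0846], 'opening': 0.9994}
```

Request:
apply_moves(moves=[[[0,0,-0.002,0,0,0,-1],[0,0,0,0,0,0,0.4],[0,0,0,0,0,0,1],[0,0,0,0,0,0,1],[0,0,0,0,0,0,1],[0,0,0,0,0,0,1],[0,0,0,0,0,0,1],[0,0,0,0,0,0,1],[0,0,0,0,0,0,1]]], force=100)

```text
time: 31.3
eef_pos: [0.5102, -0.2549, 0.1709]
tcp_rot: [1.0, 0.018, 0.003, 0.001]
contact_force: [0.9, 0.1, -0.2]
opening: 0.178
```

Run:
```python
from h import *
s=st();p=np.array(s['eef_pos']);yaw=1.8
u=np.array([np.cos(np.radians(yaw)),np.sin(np.radians(yaw)),0])
p1=p-.003*u
piv=p1-.040*u;piv[2]=.009
q,r=plan([(p1,Rt(yaw),1)]+tip_rows(yaw,0,23,9,piv,(.040,p[2]-.009)),1);print(q)
```

```text
{'time': 31.3, 'qpos': [-0.6419, 0.1121, 1.8944, 0.002, 1.1294, 0.8918], 'eef_pos': [0.5102, -0.2549, 0.1709], 'tcp_rot': [0.9998, 0.0181, 0.0028, 0.001], 'contact_force': [0.8518, 0.1208, -0.1706], 'opening': 0.1783}
[[-0.003,0,0,0.12,-0.32,0.28,1],
[-0.0073,0,-0.0016,0,2.56,0,1],
[-0.0073,0,-0.0016,0,2.56,0,1],
[-0.0073,0,-0.0016,0,2.56,0,1],
[-0.0073,0,-0.0016,0,2.56,0,1],
[-0.0073,0,-0.0016,0,2.56,0,1],
[-0.0073,0,-0.0016,0,2.56,0,1],
[-0.0073,0,-0.0016,0,2.56,0,1],
[-0.0073,0,-0.0016,0,2.56,0,1],
[-0.0073,0,-0.0016,0,2.56,0,1]] 10
[ 0.4408238  -0.25703464  0.17367359]
```

Request:
apply_moves(moves=[[[-0.003,0,0,0,0,0,1],[-0.007,0,-0.0016,0,2.5,0,1],[-0.007,0,-0.0016,0,2.5,0,1],[-0.007,0,-0.0016,0,2.5,0,1],[-0.007,0,-0.0016,0,2.5,0,1],[0,0,0,0,0,0,1]]])

```text
time: 31.9
eef_pos: [0.478, -0.2559, 0.1757]
tcp_rot: [0.995, 0.019, 0.093, -0.0]
contact_force: [-0.1, -0.0, -0.1]
opening: 0.177
```

Run:
```python
from h import *
s=st();m=R.from_quat(s['tcp_rot']).as_matrix();t=np.degrees(np.arctan2(m[0,2],-m[2,2]));print('tip',t)
yaw=1.8;u=np.array([np.cos(np.radians(yaw)),np.sin(np.radians(yaw)),0])
piv=np.array([.5102,-.2549,0])-.043*u;piv[2]=.009
q,r=plan(tip_rows(yaw,t,23.5,6,piv,(.040,.162)),1);print(q)
```

```text
{'time': 31.9, 'qpos': [-0.7391, -0.0387, 2.0492, 0.153, 1.0003, 0.7197], 'eef_pos': [0.478, -0.2559, 0.1757], 'tcp_rot': [0.9955, 0.0187, 0.0934, -0.0003], 'contact_force': [-0.1061, -0.0156, -0.1426], 'opening': 0.1772}
tip 10.714238088757204
[[-0.0077,-0.0001,-0.0016,0.09,2.13,0.37,1],
[-0.0061,0,-0.0014,0,2.13,0,1],
[-0.0061,0,-0.0014,0,2.13,0,1],
[-0.0061,0,-0.0014,0,2.13,0,1],
[-0.0061,0,-0.0014,0,2.13,0,1],
[-0.0061,0,-0.0014,0,2.13,0,1]] 6
[ 0.43932005 -0.25712749  0.17351369]
```

Request:
apply_moves(moves=[[[-0.0075,0,-0.0018,0.1,2.1,0.2,1],[-0.006,0,-0.0014,0,2.1,0,1],[-0.006,0,-0.0014,0,2.1,0,1],[-0.006,0,-0.0014,0,2.1,0,1],[-0.006,0,-0.0014,0,2.1,0,1],[-0.006,0,-0.0014,0,2.1,0,1],[0,0,0,0,0,0,1]]])

```text
time: 32.6
eef_pos: [0.4398, -0.2567, 0.1734]
tcp_rot: [0.979, 0.017, 0.204, -0.004]
contact_force: [0.5, -0.2, -0.9]
opening: 0.175
```

Run:
```python
from h import *
s=st();m=R.from_quat(s['tcp_rot']).as_matrix();t=np.degrees(np.arctan2(m[0,2],-m[2,2]));print('tip',t)
```

```text
{'time': 32.6, 'qpos': [-0.891, -0.1983, 2.2292, 0.4208, 0.9005, 0.417], 'eef_pos': [0.4398, -0.2567, 0.1734], 'tcp_rot': [0.9788, 0.0165, 0.204, -0.0044], 'contact_force': [0.5043, -0.2068, -0.8956], 'opening': 0.1749}
tip 23.52743122768272
```

Tipped clear of the rod; same lift as for blue.

Request:
apply_moves(moves=[[[0.004,0,-0.0092,0,0,0,1],[0.004,0,-0.0092,0,0,0,1],[-0.005,0,-0.0185,0,0,0,1],[0.005,0,-0.02,0,0,0,1],[0.0085,0,-0.023,0,0,0,1],[0.0095,0,-0.023,0,0,0,1],[0.0095,0,-0.023,0,0,0,1],[0.0095,0,-0.023,0,0,0,1],[0.0095,0,-0.023,0,0,0,1],[0.0095,0,-0.023,0,0,0,1],[0,0,0,0,0,0,1]]])

```text
time: 33.7
eef_pos: [0.4214, -0.2557, 0.3902]
tcp_rot: [0.981, 0.02, 0.193, -0.005]
contact_force: [0.0, -0.5, 0.1]
opening: 0.171
```

Run:
```python
from h import *
s=st()
p,r=plan([([.44,-.22,.39],Rt(6,0),6),([.45,-.05,.39],Rt(12),4)],1)
```

```text
{'time': 33.7, 'qpos': [-0.9154, -0.3862, 1.973, 0.3247, 1.3362, 0.5739], 'eef_pos': [0.4214, -0.2557, 0.3902], 'tcp_rot': [0.981, 0.0198, 0.1931, -0.0045], 'contact_force': [0.0317, -0.5084, 0.1123], 'opening': 0.1707}
[[0.0031,-0.0058,0.0013,0.11,-3.71,-0.61,1],
[0.0032,-0.0058,0.0011,0.11,-3.71,-0.61,1],
[0.0033,-0.0057,0.0009,0.11,-3.71,-0.61,1],
[0.0035,-0.0057,0.0007,0.11,-3.71,-0.61,1],
[0.0036,-0.0057,0.0005,0.11,-3.71,-0.61,1],
[0.0036,-0.0056,0.0003,0.11,-3.71,-0.61,1],
[0.0069,-0.042,0,0,0,-1.5,1],
[0.008,-0.0418,0,0,0,-1.5,1],
[0.0091,-0.0416,0,0,0,-1.5,1],
[0.0102,-0.0413,0,0,0,-1.5,1]] 10
```

Request:
apply_moves(moves=[[[0.003,-0.006,0.0013,0.1,-3.7,-0.6,1],[0.003,-0.006,0.001,0.1,-3.7,-0.6,1],[0.0035,-0.006,0.001,0.1,-3.7,-0.6,1],[0.0035,-0.006,0.0005,0.1,-3.7,-0.6,1],[0.0035,-0.006,0.0005,0.1,-3.7,-0.6,1],[0.0035,-0.006,0,0.1,-3.7,-0.6,1],[0.007,-0.04,0,0,0,-1.5,1],[0.008,-0.04,0,0,0,-1.5,1],[0.009,-0.04,0,0,0,-1.5,1],[0.01,-0.03,0,0,0,-1.5,1],[0,0,0,0,0,0,1]]])

```text
time: 34.8
eef_pos: [0.4501, -0.0555, 0.376]
tcp_rot: [0.994, 0.106, -0.021, -0.005]
contact_force: [-0.8, -0.5, -2.7]
opening: 0.178
```

Run:
```python
from h import *
s=st()
im=ctrl.read_camera('wrist');h=cv2.cvtColor(im,cv2.COLOR_RGB2HSV);m=cv2.inRange(h,(22,150,90),(34,255,255));k,l,S,ce=cv2.connectedComponentsWithStats(m)
for i in range(1,k):
    if S[i,4]>300: print(S[i],ce[i].round(1))
plan([([.405,.17,.38],Rt(20),6),([.388,.237,.33],Rt(25.2),3)],1)
```

```text
{'time': 34.8, 'qpos': [-0.3417, -0.2705, 1.8789, -0.0092, 1.5743, 1.0163], 'eef_pos': [0.4501, -0.0555, 0.376], 'tcp_rot': [0.9941, 0.1062, -0.0205, -0.0048], 'contact_force': [-0.8338, -0.5385, -2.7361], 'opening': 0.1776}
[ 16  80  26  44 493] [ 28.2 102.5]
[ 259  156   35   82 2363] [275.5 194.8]
[ 256  243   40   78 2422] [275.4 285.9]
[[0.0006,-0.0386,-0.0002,-0.15,0.38,-1.32,1],
[0.0015,-0.0385,-0.0003,-0.15,0.38,-1.32,1],
[0.0024,-0.0385,-0.0004,-0.15,0.38,-1.32,1],
[0.0032,-0.0384,-0.0005,-0.15,0.38,-1.32,1],
[0.0041,-0.0383,-0.0006,-0.15,0.38,-1.32,1],
[0.005,-0.0382,-0.0006,-0.15,0.38,-1.32,1],
[0.0023,-0.0229,0.0167,0,0,-1.73,1],
[0.003,-0.0228,0.0167,0,0,-1.73,1],
[0.0037,-0.0227,0.0167,0,0,-1.73,1]] 9
```

Request:
apply_moves(moves=[[[0,-0.0385,0,-0.15,0.4,-1.3,1],[0.001,-0.0385,0,-0.15,0.4,-1.3,1],[0.002,-0.0385,0,-0.15,0.4,-1.3,1],[0.003,-0.0385,0,-0.15,0.4,-1.3,1],[0.004,-0.0385,0,-0.15,0.4,-1.3,1],[0.004,-0.034,0,-0.15,0.3,-1.3,1],[0.002,-0.02,0.015,0,0,-1.7,1],[0.0025,-0.018,0.0165,0,0,-1.7,1],[0.002,-0.01,0.0165,0,0,-1.7,1],[0,0,0,0,0,0,1],[0,0,0,0,0,0,1]]])

```text
time: 35.95
eef_pos: [0.3922, 0.2129, 0.319]
tcp_rot: [0.977, 0.213, -0.006, 0.005]
contact_force: [1.5, -0.5, -1.4]
opening: 0.174
```

Run:
```python
from h import *
s=st()
c=ctrl.get_calibration('wrist');im=ctrl.read_camera('wrist');h=cv2.cvtColor(im,cv2.COLOR_RGB2HSV);m=cv2.inRange(h,(22,150,90),(34,255,255));k,l,S,ce=cv2.connectedComponentsWithStats(m)
for i in range(1,k):
    if S[i,4]>30: print(S[i],ce[i].round(1),unproj('wrist',[ce[i]],.186,c)[0,:2].round(4))
plan([([.3885,.2367,.28],Rt(25.3),4),([.3885,.2367,.2145],Rt(25.3),5)],1)
```

```text
{'time': 35.95, 'qpos': [0.2741, -0.2896, 1.9939, -0.0088, 1.4492, 1.4174], 'eef_pos': [0.3922, 0.2129, 0.319], 'tcp_rot': [0.9771, 0.2127, -0.0057, 0.0047], 'contact_force': [1.5248, -0.5014, -1.4405], 'opening': 0.1739}
[ 227   34   39   58 1001] [246.3  66.8] [0.4866 0.2823]
[257 145  10  10  78] [261.4 149.2] [0.4277 0.2418]
[229 146   9   9  68] [232.9 150. ] [0.4172 0.2637]
[ 259  156   35   82 2395] [275.7 194.9] [0.3964 0.2142]
[ 256  243   40   78 2435] [275.4 285.9] [0.3139 0.1767]
[[0.0018,-0.0059,0.0096,0.09,0.19,-0.19,1],
[0.0018,-0.0059,0.0096,0.09,0.19,-0.19,1],
[0.0018,-0.0059,0.0097,0.09,0.19,-0.19,1],
[0.0018,-0.0058,0.0097,0.09,0.19,-0.19,1],
[0,0,0.0131,0,0,0,1],
[0,0,0.0131,0,0,0,1],
[0,0,0.0131,0,0,0,1],
[0,0,0.0131,0,0,0,1],
[0,0,0.0131,0,0,0,1]] 9
```

Request:
apply_moves(moves=[[[0.0018,-0.006,0.0097,0.1,0.2,-0.2,1],[0.0018,-0.006,0.0097,0.1,0.2,-0.2,1],[0.0018,-0.006,0.0097,0.1,0.2,-0.2,1],[0.0015,-0.0055,0.0097,0.1,0.2,-0.2,1],[0,0,0.013,0,0,0,1],[0,0,0.013,0,0,0,1],[0,0,0.013,0,0,0,1],[0,0,0.013,0,0,0,1],[0,0,0.007,0,0,0,1],[0,0,0,0,0,0,1],[0,0,0,0,0,0,1]]])

```text
time: 37.1
eef_pos: [0.3884, 0.236, 0.2125]
tcp_rot: [0.976, 0.217, -0.0, 0.0]
contact_force: [0.0, 0.3, -2.1]
opening: 0.177
```

Run:
```python
from h import *
s=st();r=R.from_quat(s['tcp_rot']);m=r.as_matrix();print(np.degrees(np.arctan2(m[1,0],m[0,0])),m[:,2].round(3))
yaw=25.3;u=np.array([np.cos(np.radians(yaw)),np.sin(np.radians(yaw)),0])
print('err at r=.088',r.inv().apply(np.array([.527,.302,0])-.088*u+[0,0,.2145]-s['eef_pos']).round(4))
im=ctrl.read_camera('wrist');h=cv2.cvtColor(im,cv2.COLOR_RGB2HSV);m=cv2.inRange(h,(22,150,90),(34,255,255));k,l,S,ce=cv2.connectedComponentsWithStats(m)
for i in range(1,k):
    if S[i,4]>30: print(S[i],ce[i].round(1))
```

```text
{'time': 37.1, 'qpos': [0.3224, -0.2018, 2.1167, -0.0002, 1.227, 1.455], 'eef_pos': [0.3884, 0.236, 0.2125], 'tcp_rot': [0.9761, 0.2174, -0.0001, 0.0001], 'contact_force': [0.013, 0.3182, -2.1169], 'opening': 0.1771}
25.111733826428402 [-0. -0. -1.]
err at r=.088 [ 0.0655 -0.0006 -0.002 ]
[ 244    0   63   89 2466] [274.6  52. ]
[ 245  156   61   82 2744] [275.5 193.5]
[ 256  243   40   78 2439] [275.4 286.1]
```

Request:
apply_moves(moves=[[[0.008,-0.0005,-0.0015,0,0,0,1],[0.011,0,-0.0005,0,0,0,1],[0.011,0,0,0,0,0,1],[0.011,0,0,0,0,0,1],[0.011,0,0,0,0,0,1],[0.007,0,0,0,0,0,1],[0,0,0,0,0,0,1],[0,0,0,0,0,0,1]]])

```text
time: 37.95
eef_pos: [0.4478, 0.2642, 0.2159]
tcp_rot: [0.976, 0.217, 0.0, 0.0]
contact_force: [-0.4, 0.9, -1.4]
opening: 0.174
```

Run:
```python
from h import *
s=st();r=R.from_quat(s['tcp_rot'])
yaw=25.3;u=np.array([np.cos(np.radians(yaw)),np.sin(np.radians(yaw)),0])
print('err to seat',r.inv().apply(np.array([.527,.302,0])-.088*u+[0,0,.1939]-s['eef_pos']).round(4))
```

```text
{'time': 37.95, 'qpos': [0.338, -0.0451, 1.9696, -0.0005, 1.2169, 1.4708], 'eef_pos': [0.4478, 0.2642, 0.2159], 'tcp_rot': [0.9761, 0.2173, 0.0002, 0.0002], 'contact_force': [-0.3807, 0.8629, -1.4231], 'opening': 0.1736}
err to seat [-0.0002 -0.0003  0.022 ]
```

Request:
apply_moves(moves=[[[0,0,0.006,0,0,0,1],[0,0,0.006,0,0,0,1],[0,0,0.005,0,0,0,1],[0,0,0.003,0,0,0,1],[0,0,0,0,0,0,1],[0,0,0.0012,0,0,0,1],[0,0,0,0,0,0,1]]])

```text
time: 38.65
eef_pos: [0.4482, 0.2644, 0.1941]
tcp_rot: [0.976, 0.217, 0.002, -0.0]
contact_force: [-0.5, 0.7, -2.0]
opening: 0.173
```

Request:
apply_moves(moves=[[[0,0,0,0,0,0,1],[0,0,0,0,0,0,0.5],[0,0,0,0,0,0,0],[0,0,0,0,0,0,-0.3],[0,0,0,0,0,0,-0.3],[0,0,0,0,0,0,-0.3],[0,0,-0.01,0,0,0,-0.3],[0,0,-0.02,0,0,0,-0.3],[0,0,-0.03,0,0,0,-1],[0,0,-0.04,0,0,0,-1],[0,0,-0.03,0,0,0,-1]]])

```text
time: 39.75
eef_pos: [0.446, 0.2636, 0.3272]
tcp_rot: [0.976, 0.217, -0.001, 0.0]
contact_force: [0.8, -0.4, 0.3]
opening: 0.999
```

Request:
apply_moves(moves=[[[0,0.02,-0.02,0,0,0,-1],[0,0.04,-0.02,0,0,0,-1],[0,0.045,0,0,0,0,-1],[0,0.045,0,0,0,0,-1],[0,0.04,0,0,0,0,-1],[0,0.02,0,0,0,0,-1],[0,0,0,0,0,0,-1],[0,0,0,0,0,0,-1],[0,0,0,0,0,0,-1]]])

```text
time: 40.65
eef_pos: [0.5397, 0.0687, 0.3862]
tcp_rot: [0.976, 0.219, 0.011, 0.001]
contact_force: [0.9, -0.5, -0.8]
opening: 0.997
```

Run:
```python
from h import *
s=st()
a=ctrl.read_camera('top');b=ctrl.read_camera('side')
A=cv2.resize(a[150:280,115:260],(400,359),interpolation=cv2.INTER_CUBIC);B=cv2.resize(b[60:210,210:370],(383,359),interpolation=cv2.INTER_CUBIC)
C=cv2.resize(a[190:255,335:430],(344,236),interpolation=cv2.INTER_CUBIC);D=cv2.resize(b[280:400,180:340],(315,236),interpolation=cv2.INTER_CUBIC)
M=np.zeros((600,790,3),np.uint8);M[:359,:400]=A;M[:359,405:788]=B;M[362:598,:344]=C;M[362:598,405:720]=D
cv2.imwrite('pics/fin.png',M[...,::-1])
```

```text
{'time': 40.65, 'qpos': [-0.0622, -0.0949, 1.7099, 0.0046, 1.5053, 1.0661], 'eef_pos': [0.5397, 0.0687, 0.3862], 'tcp_rot': [0.9756, 0.2193, 0.0109, 0.0008], 'contact_force': [0.8742, -0.5357, -0.761], 'opening': 0.9969}
```

View pics/fin.png

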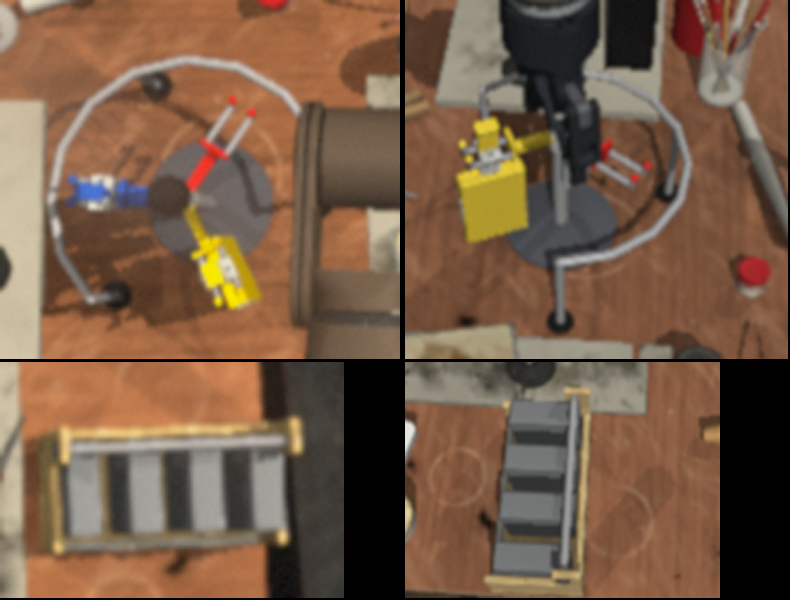

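Request:
apply_moves(moves=[[[0.005,0.04,0,0,0,0,-1],[-0.01,0.045,0,0,0,0,-1],[-0.015,0.045,0,0,0,0,-1],[-0.02,0.045,0,0,0,0,-1],[-0.02,0.045,0,0,0,0,-1],[-0.01,0.03,0,0,0,0,-1],[0,0,0,0,0,0,-1],[0,0,0,0,0,0,-1],[0,0,0,0,0,0,-1],[0,0,0,0,0,0,-1]]])

```text
time: 41.75
eef_pos: [0.5868, -0.1819, 0.3863]
tcp_rot: [0.973, 0.23, 0.012, -0.001]
contact_force: [-0.7, -0.5, -1.1]
opening: 0.999
```

```bash
cat > chk.py <<'E'
from h import *
from scipy.optimize import minimize
def boxes():
    B=[((-.04,.04),(-.011,.011),(0,.11)),((-.012,.012),(-.005,.005),(.15,.182)),((-.013,.013),(-.009,.009),(.182,.186))]
    return [np.array([[x,y,z] for x in b[0] for y in b[1] for z in b[2]]) for b in B]
rng=dict(yellow=(22,34),blue=(108,122))
ims={c:ctrl.read_camera(c) for c in('top','side')};cal={c:ctrl.get_calibration(c) for c in ims}
def sil(c,p,rv,yaw):
    m=np.zeros((420*4,560*4),np.uint8);r=R.from_euler('z',yaw,degrees=True)*R.from_rotvec(rv)
    for b in boxes():
        q=proj(c,np.array(p)+r.apply(b-[0,0,.144]),cal[c]);cv2.fillConvexPoly(m,cv2.convexHull((q*4).astype(np.float32)).astype(np.int32),255)
    return cv2.resize(m,(560,420),interpolation=cv2.INTER_AREA)/255.
for n,a in(('yellow',25.3),('blue',-94.7)):
    u=np.array([np.cos(np.radians(a)),np.sin(np.radians(a)),0]);seat=np.array([.527,.302,.175])-.088*u
    M={}
    for c in ims:
        h=cv2.cvtColor(ims[c],cv2.COLOR_RGB2HSV);m=cv2.inRange(h,(rng[n][0],120,60),(rng[n][1],255,255))/255.
        P=proj(c,[seat],cal[c])[0];w=np.zeros_like(m);x,y=P.astype(int);w[max(0,y-50):y+60,x-50:x+50]=1;M[c]=m*w
    def f(v):
        t=0
        for c in M: s=sil(c,seat+v[:3]/1e3,np.radians(v[3:6]),a);t+=np.abs(s-M[c]).sum()/s.sum()
        return t
    r=minimize(f,np.zeros(6),method='Powell',options=dict(maxiter=6),bounds=[(-15,15)]*3+[(-30,30)]*3)
    print(n,'f0',round(f(np.zeros(6)),3),'fit',round(r.fun,3),'dxyz mm',r.x[:3].round(1),'rot deg (roll,pitch,yaw)',r.x[3:].round(1))
st()
E
python3 chk.py
```

```text
yellow f0 1.653 fit 1.585 dxyz mm [-0.9  5.4 -3.6] rot deg (roll,pitch,yaw) [0.9 0.  7.6]
blue f0 1.771 fit 1.693 dxyz mm [  0.1  -7.9 -10.9] rot deg (roll,pitch,yaw) [ 1.6 15.4  2.6]
{'time': 41.85, 'qpos': [-0.4728, 0.068, 1.5482, 0.0171, 1.5081, 0.6323], 'eef_pos': [0.5869, -0.182, 0.3864], 'tcp_rot': [0.973, 0.2303, 0.0121, -0.0009], 'contact_force': [0.5595, 0.1946, 0.9302], 'opening': 1.0037}
```

```bash
cat > ov.py <<'E'
from h import *
exec(open('chk.py').read().split("for n,a in(")[0].split("from scipy.optimize import minimize")[1])
out=[]
for c,(x0,y0,x1,y1) in dict(top=(120,150,250,280),side=(225,65,355,195)).items():
    im=cv2.resize(ims[c][y0:y1,x0:x1],None,fx=3,fy=3,interpolation=cv2.INTER_CUBIC)
    for n,a in(('yellow',25.3),('blue',-94.7)):
        u=np.array([np.cos(np.radians(a)),np.sin(np.radians(a)),0]);seat=np.array([.527,.302,.175])-.088*u
        s=sil(c,seat,[0,0,0],a);h=cv2.cvtColor(ims[c],cv2.COLOR_RGB2HSV);m=cv2.inRange(h,(rng[n][0],120,60),(rng[n][1],255,255))
        print(c,n,s.sum(),(m[y0:y1,x0:x1]>0).sum(),(s*(m>0)).sum())
        big=cv2.resize(s[y0:y1,x0:x1],None,fx=3,fy=3);k,_=cv2.findContours((big>.5).astype(np.uint8),cv2.RETR_EXTERNAL,cv2.CHAIN_APPROX_NONE)
        cv2.drawContours(im,k,-1,(255,0,255) if n=='yellow' else (0,255,0),1)
    out.append(im)
cv2.imwrite('pics/ov.png',np.hstack(out)[...,::-1])
E
python3 ov.py
```

```text
top yellow 378.74117647058824 294 220.6156862745098
top blue 273.0941176470588 69 66.75294117647059
side yellow 993.8431372549019 188 84.18823529411765
side blue 492.5529411764706 0 0.0
```

Run:
```python
from h import *
plan([([.36,-.56,.36],Rt(26.5),11)],-1)
```

```text
[[-0.0338,0.0214,0.0017,0.02,-0.12,0.01,-1],
[-0.0338,0.0214,0.0017,0.02,-0.12,0.01,-1],
[-0.0338,0.0215,0.0018,0.02,-0.12,0.01,-1],
[-0.0338,0.0215,0.0019,0.02,-0.12,0.01,-1],
[-0.0338,0.0215,0.0019,0.02,-0.12,0.01,-1],
[-0.0338,0.0215,0.002,0.02,-0.12,0.01,-1],
[-0.0338,0.0215,0.0021,0.02,-0.12,0.01,-1],
[-0.0338,0.0215,0.0021,0.02,-0.12,0.01,-1],
[-0.0338,0.0215,0.0022,0.02,-0.12,0.01,-1],
[-0.0338,0.0215,0.0023,0.02,-0.12,0.01,-1],
[-0.0338,0.0215,0.0023,0.02,-0.12,0.01,-1]] 11
```

Request:
apply_moves(moves=[[[-0.03,0.021,0.002,0,0,0,-1],[-0.033,0.021,0.002,0,0,0,-1],[-0.033,0.021,0.002,0,0,0,-1],[-0.033,0.021,0.002,0,0,0,-1],[-0.033,0.021,0.002,0,0,0,-1],[-0.033,0.021,0.002,0,0,0,-1],[-0.033,0.021,0.002,0,0,0,-1],[-0.033,0.021,0.002,0,0,0,-1],[-0.033,0.021,0.002,0,0,0,-1],[-0.02,0.01,0,0,0,0,-1],[0,0,0,0,0,0,-1],[0,0,0,0,0,0,-1]]])

```text
time: 43.15
eef_pos: [0.3926, -0.5085, 0.3619]
tcp_rot: [0.972, 0.235, 0.014, 0.0]
contact_force: [-0.6, -0.2, 1.2]
opening: 0.996
```

```bash
python3 ov.py; python3 chk.py
```

```text
top yellow 378.74117647058824 405 291.98823529411766
top blue 273.0941176470588 63 61.25098039215686
side yellow 993.8431372549019 1051 881.1215686274511
side blue 492.5529411764706 127 126.1843137254902
yellow f0 0.818 fit 0.778 dxyz mm [-0.5  2.6 -4.3] rot deg (roll,pitch,yaw) [-0.4 -0.2 -1. ]
blue f0 1.516 fit 1.458 dxyz mm [ 3.8 -0.5 -3.5] rot deg (roll,pitch,yaw) [1.4 8.1 7.2]
{'time': 43.35, 'qpos': [-1.0796, 0.1409, 1.5118, 0.0267, 1.4806, 0.012], 'eef_pos': [0.3935, -0.5076, 0.3624], 'tcp_rot': [0.9716, 0.2362, 0.0139, 0.0007], 'contact_force': [-0.545, -0.4531, 0.212], 'opening': 1.0017}
```

```bash
sed -i 's/blue=(108,122)/blue=(100,130)/; s/,120,60)/,90,20)/' chk.py ov.py; python3 ov.py; python3 chk.py
python3 - <<'E'
from h import *
im=ctrl.read_camera('side');c=ctrl.get_calibration('side')
a=-94.7;u=np.array([np.cos(np.radians(a)),np.sin(np.radians(a)),0]);seat=np.array([.527,.302,.175])-.088*u
n=np.array([-u[1],u[0],0])
for nm,q in dict(cap=seat+[0,0,.042],headedge=seat+[0,0,.006],top=seat-[0,0,.036],mid=seat-[0,0,.09],bot=seat-[0,0,.142],topin=seat-[0,0,.045]+.03*u,botin=seat-[0,0,.135]+.03*u,topout=seat-[0,0,.045]-.03*u,botout=seat-[0,0,.135]-.03*u).items():
    for cam,i in(('side',im),):
        p=proj(cam,[q],c)[0];x,y=p.round().astype(int);print(nm,(x,y),i[y,x].tolist())
x0,y0=[int(v) for v in proj('side',[seat],c)[0]]
h=cv2.cvtColor(im,cv2.COLOR_RGB2HSV)
for y in range(y0-20,y0+45,3):
    print(y,''.join('B' if 100<=h[y,x,0]<=130 and h[y,x,1]>90 else 'Y' if 22<=h[y,x,0]<=34 and h[y,x,1]>120 and h[y,x,2]>60 else 'w' if h[y,x,1]<40 and h[y,x,2]>110 else 'k' if h[y,x,2]<60 else '.' for x in range(x0-40,x0+45)))
E
```

```text
top yellow 378.74117647058824 422 304.7372549019608
top blue 273.0941176470588 107 102.00392156862745
side yellow 993.8431372549019 1088 899.8745098039215
side blue 492.5529411764706 162 154.43529411764706
yellow f0 0.786 fit 0.736 dxyz mm [-0.9  3.5 -5. ] rot deg (roll,pitch,yaw) [-1.1 -0.5 -1. ]
blue f0 1.339 fit 1.252 dxyz mm [ 2.6 -0.5 -3.6] rot deg (roll,pitch,yaw) [2.  4.7 8.4]
{'time': 43.55, 'qpos': [-1.0802, 0.1412, 1.5116, 0.0265, 1.4806, 0.0118], 'eef_pos': [0.3932, -0.508, 0.3623], 'tcp_rot': [0.9717, 0.236, 0.0138, 0.0007], 'contact_force': [0.4385, -0.0975, 0.633], 'opening': 0.9987}
cap (np.int64(279), np.int64(81)) [30, 80, 171]
headedge (np.int64(279), np.int64(91)) [26, 25, 25]
top (np.int64(279), np.int64(101)) [22, 22, 21]
mid (np.int64(279), np.int64(114)) [98, 103, 119]
bot (np.int64(279), np.int64(126)) [27, 59, 123]
topin (np.int64(277), np.int64(111)) [140, 140, 132]
botin (np.int64(277), np.int64(131)) [98, 100, 114]
topout (np.int64(280), np.int64(96)) [20, 20, 23]
botout (np.int64(280), np.int64(117)) [198, 41, 49]
72 wwwwwwwwwwwwwwwwww.wwwwww..........www
[... 1228 characters left out ...]
Y..............YY.wwwwwwww.BBBB.......................................
117 ..YYYYYYYYY...YYYY..YYYYYYYYYYYYY..wwww..............................................
120 .w.YYYYYYYY...YYYYYYYYYYYYYYYYYY..wwwww..............................................
123 w......wwwwww....YYYYY.......kkk..wwwww..B................ww.........................
126 Y..wwwwwwwwwww...YYY...........kk...wwwwBBBBk...............wwwwww...................
129 wwwwwwwwwww.YYYYYYYYYY.........k...wwwwwBBBB.........www.........wwwww...............
132 YYYY.....YYYYYYYYYYYYY..........k..wwwwwBBB.............wwwww..........w.......k.....
135 YYYYYYYYYYYYYYYYYYYYYY.........kk..wwww.BB...................wwwww..............k.ww.
```

Run:
```python
from h import *
plan([([.5,-.2,.38],Rt(26.5),9)],-1)
print('then');plan([([.47,.2,.38],Rt(26.5),9)],-1,[.5,-.2,.38],Rt(26.5))
```

```text
[[0.0263,-0.025,-0.0015,0.05,-0.17,0.09,-1],
[0.0263,-0.025,-0.0015,0.05,-0.17,0.09,-1],
[0.0262,-0.025,-0.0016,0.05,-0.17,0.09,-1],
[0.0262,-0.0251,-0.0016,0.05,-0.17,0.09,-1],
[0.0261,-0.0251,-0.0017,0.05,-0.17,0.09,-1],
[0.0261,-0.0252,-0.0017,0.05,-0.17,0.09,-1],
[0.026,-0.0252,-0.0018,0.05,-0.17,0.09,-1],
[0.026,-0.0253,-0.0019,0.05,-0.17,0.09,-1],
[0.026,-0.0253,-0.0019,0.05,-0.17,0.09,-1]] 9
then
[[0.0168,-0.0413,0,0,0,0,-1],
[0.0168,-0.0413,0,0,0,0,-1],
[0.0168,-0.0413,0,0,0,0,-1],
[0.0168,-0.0413,0,0,0,0,-1],
[0.0168,-0.0413,0,0,0,0,-1],
[0.0168,-0.0413,0,0,0,0,-1],
[0.0168,-0.0413,0,0,0,0,-1],
[0.0168,-0.0413,0,0,0,0,-1],
[0.0168,-0.0413,0,0,0,0,-1]] 9
```

Request:
apply_moves(moves=[[[0.026,-0.025,-0.002,0,-0.1,0,-1],[0.026,-0.025,-0.002,0,-0.1,0,-1],[0.026,-0.025,-0.002,0,-0.1,0,-1],[0.026,-0.025,-0.002,0,-0.1,0,-1],[0.026,-0.025,-0.002,0,-0.1,0,-1],[0.026,-0.025,-0.002,0,-0.1,0,-1],[0.026,-0.025,-0.002,0,-0.1,0,-1],[0.026,-0.025,-0.002,0,-0.1,0,-1],[0.026,-0.025,-0.002,0,-0.1,0,-1]]])

```text
time: 44.5
eef_pos: [0.5, -0.192, 0.383]
tcp_rot: [0.972, 0.233, 0.006, 0.003]
contact_force: [-0.5, 0.2, 0.6]
opening: 0.996
```

Request:
apply_moves(moves=[[[0.015,-0.04,-0.001,0,0,0,-1],[0.015,-0.04,-0.001,0,0,0,-1],[0.015,-0.04,-0.001,0,0,0,-1],[0.015,-0.04,-0.001,0,0,0,-1],[0.015,-0.04,-0.001,0,0,0,-1],[0.015,-0.03,-0.001,0,0,0,-1],[0,-0.01,0,0,0,0,-1],[0,0,0,0,0,0,-1],[0,0,0,0,0,0,-1]]])

```text
time: 45.4
eef_pos: [0.4688, 0.0773, 0.3902]
tcp_rot: [0.971, 0.237, 0.01, 0.004]
contact_force: [-0.1, -0.2, -0.4]
opening: 1.0
```

```bash
cat > wc.py <<'E'
from h import *
s=st();c=ctrl.get_calibration('wrist');im=ctrl.read_camera('wrist');h=cv2.cvtColor(im,cv2.COLOR_RGB2HSV)
def cls(x,y):
    H,S,V=h[y,x]
    return 'B' if 100<=H<=130 and S>90 else 'Y' if 20<=H<=36 and S>120 else 'w' if S<45 and V>110 else 'k' if V<60 else '.'
for a in(25.3,-94.7):
    u=np.array([np.cos(np.radians(a)),np.sin(np.radians(a)),0]);seat=np.array([.527,.302,.175])-.088*u
    for nm,z in(('cap',.042),('head',.006),('bodytop',-.034),('bottom',-.144)): print(nm,proj('wrist',[seat+[0,0,z]],c)[0].round(),end=' ')
    print('body ends',proj('wrist',[seat-[0,0,.034]-.04*u,seat-[0,0,.144]-.04*u,seat-[0,0,.034]+.04*u],c).round().tolist())
    x0,y0=proj('wrist',[seat],c)[0].astype(int)
    for y in range(max(0,y0-60),min(419,y0+60),4): print(y,x0-60,''.join(cls(min(559,max(0,x)),y) for x in range(x0-60,x0+60,2)))
E
python3 wc.py
```

```text
{'time': 45.4, 'qpos': [-0.0497, -0.2574, 1.8432, -0.0014, 1.5354, 1.0422], 'eef_pos': [0.4688, 0.0773, 0.3902], 'tcp_rot': [0.9714, 0.2372, 0.0095, 0.0036], 'contact_force': [-0.1125, -0.2078, -0.424], 'opening': 0.9997}
cap [107. 134.] head [122. 133.] bodytop [135. 132.] bottom [163. 129.] body ends [[136.0, 163.0], [163.0, 154.0], [135.0, 100.0]]
72 63 .............................YYYYYY.......wwwwwwwwwww.......
76 63 w............................YYYYYY.kkkkkkkk...wwwwwwww.....
80 63 w............................YYYYYY.................ww......
84 63 ...............k.k...........YYYYYY.........................
88 63 .............................YYYYYY.........................
92 63 ..............k..............YYYYYY.........................
96 63 .............................YYYYYY.........................
100 63 .............................YYYYYYkkk.k....................
104 63 ............kkkkkkk.........YYYYYYYYYYYYYYYYYYYYYY..........
108 63 wwwwwww.....kkkkkkkk...YYYYYYYYYYYYYYYYYYYYYYYYYYYYYY.......
112 63 ...w..kkkkkkkkkkkkkk..YYYYYYYYYYYYYYYYYYYYYYYYYYYYYYY.......
116 63
[... 2311 characters left out ...]
kkkkkkkkkkkkkkkkkkkkkkkkwwwww.
56 15 w.......kkkkkkkkkkwwwwwwwwww..kkkkkkkkkkkkkkkkkkkkkkk.wwwwww
60 15 www....kkkkkkkkkk.wwwwwwwww....kkkkkkkkkkkkkkkkkkkkkwwwwwwww
64 15 wwwwwww...kkkkkkkwwwwwwwww......kkkkkkkkkkkkkkkkkk.wwwwwwwww
68 15 wwww..kkkkkkkkkk.wwwwwwwww.............kkkkkkkk........ww.ww
72 15 ..www.kkkkkkkkkkwwwwwwww.............................YYYYYY.
76 15 ..ww..kkkkkkkkkkwwwwwwwww............................YYYYYY.
80 15 ..w.....kkkkkk.wwwwwwww.w............................YYYYYY.
84 15 .........w.wwwwwwwwwww.w...............k.k...........YYYYYY.
88 15 w........wwwwwwwwwwwww...............................YYYYYY.
92 15 ww......wwwwwwwwwwww..................k..............YYYYYY.
```

```bash
python3 -c "
from plant import ctrl
print(ctrl.sign_off())"
```

```text
the job is handed in; nothing more can be done
None
```

The job is handed in, after about 45 s of the 210 s allowed. Only blue and yellow were in the rack; red's place (the 4th) was empty.

**What I did:** I turned the tree by its knob so the blue arm stood at the hoop's open front. I tipped the blue case about 23° clear of the rod, drew it out and hung it. I then turned the tree another 120° and did the same with yellow. I gripped both cases on the caps of their tabs, because the pads were too tall to fit under the caps. Neither case slipped or was knocked aside.

**Last checks:**
- **Yellow:** the side, top and wrist images agree that it hangs upright on its arm, within about 1°.
- **Blue:** its cap is within a few pixels of where it should be. Nearly all the blue seen (about 95% from top and side) lies inside the outline expected of a hung case. By then the knob and post hid most of its body, and the model fit was loose (4.7° pitch, 8.4° yaw). I took this as poor visibility rather than real tilt, because it looked straight when first hung.
- **Grey cases:** all four were standing in the rack in the last picture.
- **Robot:** when I handed in, the arm was clear of everything with the gripper open.

One overlay picture could not be viewed because the picture limit was reached, so the final checks were done on pixel values.

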